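# Load the tumble polisher

## Task

Load the tumble polisher for a run: swing its keeper arm right up, lay all the marble blanks from the bench in the bowl, then pour all the ceramic pieces from the steel cup into the bowl on top of them, picking up any that miss. Then swing the keeper arm fully down across the bowl and stand the empty cup upright on the round rubber mat, wholly on it, leaving the mallet and chisel alone.

Things in the scene. Friction and masses are not known exactly. Their poses are not given: they have to be found in the camera images.
- tumbler: tumble polisher fixed to the bench: grey base plate (250 x 240 mm, 24 mm high), open black rubber bowl, and on the far side a grey head 142 mm high. Origin on the bench under the bowl's centre; z up, x from the bowl towards the head. Turned up to 0.35 rad either way. Bowl rim 105 mm above the bench, outer radius 105, inner 100 mm there, narrowing to 83 mm inside at the floor
- bowl_floor (a point): centre of the bowl's inner floor, 45 mm above the bench, 60 mm below the rim
- keeper (a joint): swing of the keeper arm in rad: 0 = fully down, level across the bowl (a stop), 1.57 = upright, 1.75 = the upper stop, leaning back a little past upright. Starts between 0 and 0.2. It is held by hinge friction and stays where it is left; about 2 to 4 N at the handle moves it
- keeper_handle (a point): centre of the black handle at the arm's free end: a roller 28 mm in diameter, 32 mm long, parallel to the hinge, 170 mm from it. The arm is a steel bar 16 mm wide, 12 mm thick, with a pad disc (radius 34 mm) under it, 95 mm from the hinge. Pinched across its two flat ends (32 mm apart) the handle can turn between the fingers
- keeper_hinge (a point): point on the arm's hinge axis (parallel to the tumbler's y), 135 mm from the bowl's centre on the head side, 125 mm above the bench. With the arm down the handle lies towards the tumbler's -x from here, as high as this; raising carries it up and towards the head
- cup: steel cup with no handle, 75 mm high, outer radius 30 mm at the base and 34 mm at the rim, wall 3 mm, floor 4 mm thick, 150 g; origin at the centre of its underside, z up through the mouth. At the start it stands on the bench with the ceramic pieces inside (they fill about half)
- cup_rim (a point): centre of the cup's mouth, 75 mm above its underside
- mat: round black rubber mat, fixed to the bench, radius 55 mm, 4 mm thick; origin at the centre of its underside
- mallet: mason's mallet lying on the bench (bystander), 235 mm long, 76 mm head at +x; origin where handle and head meet, on the bench; leave alone
- chisel: steel chisel lying on the bench (bystander), 225 mm long; origin near its middle; leave alone
- blank0: white marble blank, a block 60 x 34 x 22 mm (x, y, z), about 120 g, lying flat on the bench; origin at the centre of its underside. It may be absent
- blank1: white marble blank, a block 60 x 34 x 22 mm (x, y, z), about 120 g, lying flat on the bench; origin at the centre of its underside. It may be absent
- blank2: white marble blank, a block 60 x 34 x 22 mm (x, y, z), about 120 g, lying flat on the bench; origin at the centre of its underside. It may be absent
- blank3: white marble blank, a block 60 x 34 x 22 mm (x, y, z), about 120 g, lying flat on the bench; origin at the centre of its underside. It may be absent
- chip0_center (a point): centre of a ceramic polishing piece, a brown cylinder 19 mm in diameter and 19 mm long, 16 g, glazed and rather slippery; z along its axis. It starts in the cup and may be absent
- chip1_center (a point): centre of a ceramic polishing piece, a brown cylinder 19 mm in diameter and 19 mm long, 16 g, glazed and rather slippery; z along its axis. It starts in the cup and may be absent
- chip2_center (a point): centre of a ceramic polishing piece, a brown cylinder 19 mm in diameter and 19 mm long, 16 g, glazed and rather slippery; z along its axis. It starts in the cup and may be absent
- chip3_center (a point): centre of a ceramic polishing piece, a brown cylinder 19 mm in diameter and 19 mm long, 16 g, glazed and rather slippery; z along its axis. It starts in the cup and may be absent
- chip4_center (a point): centre of a ceramic polishing piece, a brown cylinder 19 mm in diameter and 19 mm long, 16 g, glazed and rather slippery; z along its axis. It starts in the cup and may be absent
- chip5_center (a point): centre of a ceramic polishing piece, a brown cylinder 19 mm in diameter and 19 mm long, 16 g, glazed and rather slippery; z along its axis. It starts in the cup and may be absent
- chip6_center (a point): centre of a ceramic polishing piece, a brown cylinder 19 mm in diameter and 19 mm long, 16 g, glazed and rather slippery; z along its axis. It starts in the cup and may be absent
- chip7_center (a point): centre of a ceramic polishing piece, a brown cylinder 19 mm in diameter and 19 mm long, 16 g, glazed and rather slippery; z along its axis. It starts in the cup and may be absent
There are look-alikes about, which are no part of the job. What is shaped like the blank1 but purple is not meant.

How it is judged:
By the outcome, as a careful person would: the job done as asked, in the order asked, and still so for the second after the job is handed in, with the robot touching nothing.
Of blank0, blank1, blank2, blank3 only 2 to 4 are there at a start; the rules pass over those that are not, and their reading is None.
Of chip4, chip5, chip6, chip7 only 1 to 4 are there at a start; the rules pass over those that are not, and their reading is None.
At some moment in a run one of blank0, blank1, blank2, blank3 may be knocked a few centimetres aside while the robot is not near it.
It also fails if it takes over 210 s, if anything falls off the work surface, if the arm or the gripper's body presses on something with over 40 N, if the wrist force passes 120 N, or if a joint passes its speed limit or range.

## Robot

A 6-joint arm with a two-finger parallel gripper is mounted at the origin on the work surface. World frame = base frame: x ahead of the robot, y to its left, z up, the work surface at z = 0. Lengths are in mm, angles in rad, forces in N, time in s.
With the tool pointing down it reaches from about 300 to 775 mm from the base axis. Payload 14.6 kg.
Tool frame: the origin (TCP) lies between the finger pads; the fingertips stand manip.nose_length ahead of it and the grasp point (between the pads) lies 11 mm behind it (manip.nose_length is the distance from the TCP to the fingertips, in mm); z points along the fingers, y is the line along which they close (so a half turn about z gives the same grasp; the last joint's range is limited). The gripper opens to 94 mm and grips with 3 to 60 N. Pads are 16 mm wide; open, the fingers measure 119 mm over their backs; the gripper's body (75 mm by 177 mm) begins 78 mm behind the grasp point.
Start: joints at [-1.283, 0.3, 1.521, -0, 1.321, -0.067], TCP at [191.064, -515.736, 213.446] pointing down, gripper open.
Joint ranges: [-3.03, 3.03], [-0.79, 2.21], [0.23, 2.52], [-1.04, 4.18], [0, 3.07], [-2.55, 2.55]. Speed limits (rad/s): [2.22, 2.22, 2.57, 3.14, 3.14, 3.14].

## Interface

Orientations are given as [roll, pitch, yaw] about the fixed x, y, z axes, in that order (R = Rz(yaw) Ry(pitch) Rx(roll)).
In Python, from cell import manip, cams, job gives the robot as it stands.
- The arm moves only by the tool jog_arm, never from a script. Its argument "commands" is a list of rows, each an object of numbers: "dx", "dy", "dz": the shift along the tool's x, y, z each as a share of 40 mm, from -1 to 1; "ax", "ay", "az": the turn, a rotation vector about the tool's x, y, z each as a share of 10 degrees, from -1 to 1; "gripper": the closure, from 0 (fully open) to 1 (shut). A call has 1 to 10 rows; each row shifts and turns the commanded pose from where the row before left it, along the tool's axes as they then stand; what a row does not reach is not made up. A row lasts 1/8 s, in which the tool goes at most 62.5 mm and 10.7 degrees, less where a joint would pass 70% of its speed; a pose out of reach is approached as far as the arm can. A call with a number of a shift or a turn outside -1 to 1 is refused whole. A call with a gripper value outside its range is refused whole. The fingers move at their own pace and stop on an object; "squeeze" is the grip in N (left out, the last holds). Time passes only in rows, so rows that do not move let the fingers close. It gives the time, the measured TCP pose, the force, the opening and the grip force at its end, in the units of the state.
- manip.read_state(): the state, without advancing time (a new reading comes with each control period).
- cams.camera(name): name is "side" or "top"; returns a dict with "image" (384x512x3 uint8, red, green, blue), "fx", "fy", "cx", "cy" (pixels), "world_to_cam" (4x4, takes a point from world to camera coordinates). Camera axes: x right, y down, z forward; pixel columns grow to the right and rows downward; lengths in mm; the calibration is good to about 2 mm. A picture is of the moment at which its call begins. There is no depth.
- job.sign_off(): hands the job in; it is judged then, once.
The state is a dict: "clock": time; "joints": joint angles; "qd": joint speeds; "effort": joint torques, N m; "eef_pos": TCP position; "eef_rot": TCP orientation; "wrist_force": force on the tool from outside, world axes, zero at the start; "moment": the same for the moment, N m; "finger_gap": finger opening in mm; "finger_force": force on a finger pad.
Only numpy, scipy, OpenCV 4.12 (cv2) and the standard library are available. Lean on these libraries where they do the work, as an engineer would, in place of code of your own. Each camera call takes 0.05 s, during which the arm holds its last target. There are 200 camera calls.

## Working session

There is one attempt and no reset: what is moved stays moved. The work goes in short steps, Python scripts to look and compute and a tool call to move; the robot and the scene stay as the last step left them, time stands still between calls to the robot, and variables do not carry over. Pictures are saved under pics/ and viewed, at most 14 in all, crops included, and the job is handed in when it is done.

Besides the shell and the picture viewer there is one more tool, called after "Emit:" as name(argument=value, ...), one argument or row to a line, values as JSON. jog_arm: Moves the arm, as the interface text tells. Shift numbers are shares of 40 mm and turn numbers shares of 10 degrees, none past 1 either way. Its arguments: {"type":"object","properties":{"commands":{"type":"array"},"squeeze":{"type":"number"}},"required":["commands"]}

```bash
mkdir -p pics; ls
python3 - <<'E'
from cell import manip,cams,job
import cv2,numpy as np
print(manip.read_state(), manip.nose_length)
for n in("side","top"):
    c=cams.camera(n); cv2.imwrite(f"pics/{n}0.png",cv2.resize(c["image"][:,:,::-1],None,fx=1.5,fy=1.5,interpolation=cv2.INTER_CUBIC))
    np.save(f"{n}0.npy",c["image"])
    print(n,c["fx"],c["fy"],c["cx"],c["cy"],np.round(c["world_to_cam"],4).tolist())
E
```

```text
pics
{'clock': 0.0, 'joints': array([-1.28259184e+00,  3.00486891e-01,  1.52158203e+00,  1.62743944e-05,
        1.32070634e+00, -6.65867485e-02]), 'qd': array([-0.0009637 ,  0.00095314, -0.00135176, -0.00150373,  0.00056562,
       -0.00121436]), 'effort': array([-3.50851406e-04, -5.31807554e+01, -3.52737880e+01,  7.08269281e-02,
        2.43939960e-02, -8.35335845e-05]), 'eef_pos': array([ 191.00213825, -515.49669251,  212.87726448]), 'eef_rot': array([-3.14041371e+00, -9.44164093e-05,  3.54787147e-01]), 'wrist_force': array([ 0.275445  , -0.06445979, -0.83586676]), 'moment': array([ 0.02068887, -0.02949057, -0.04498644]), 'finger_force': 0.0, 'finger_gap': 93.68686243307295} 8.0
side 370.3834854622533 370.3834854622533 251.46965109632535 189.0946476248054 [[-0.8656, -0.5006, -0.013, 455.9493], [-0.3194, 0.5719, -0.7556, 226.6128], [0.3857, -0.6498, -0.6549, 951.5817], [0.0, 0.0, 0.0, 1.0]]
top 436.8180702781697 436.8180702781697 254.07446354489912 199.30610244917884 [[0.0107, -0.9997, 0.0235, -14.81], [-0.9801, -0.0152, -0.198, 522.8459], [0.1983, -0.0209, -0.9799, 1224.8802], [0.0, 0.0, 0.0, 1.0]]
```

View pics/side0.png

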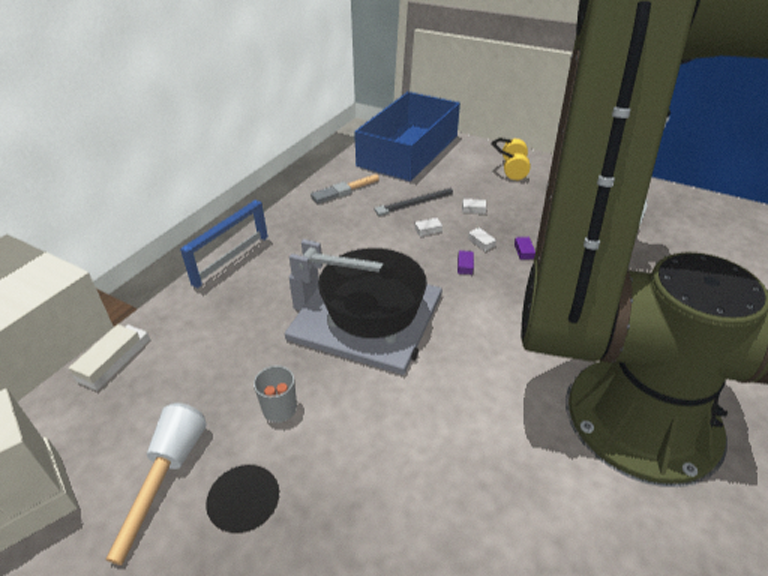

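View pics/top0.png

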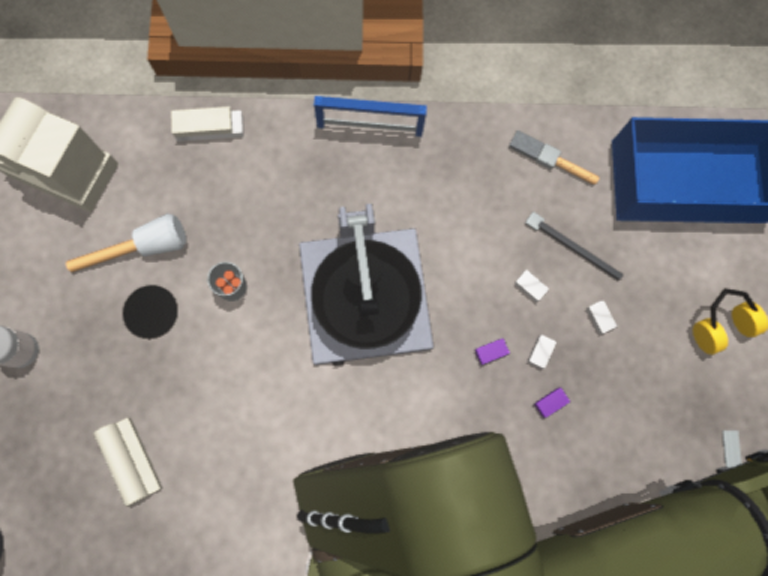

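The side view shows the polisher at (375,290), with the keeper bar running from (318,258) to (382,266). The cup is at (277,393), the mat at (243,497), three white blanks at (428,227), (474,206) and (482,239), and two purple decoys. In the top view the blanks are at (532,286), (602,317) and (542,351), the cup at (227,282), the mat at (150,312), and the base plate corners at (301,242), (414,229), (432,350) and (314,363).

```bash
cat > h.py <<'E'
import numpy as np,cv2
from cell import manip,cams,job
def cam(n): return cams.camera(n)
def ray(c,uv):
    T=c["world_to_cam"];R=T[:3,:3];o=-R.T@T[:3,3]
    d=R.T@np.array([(uv[0]-c["cx"])/c["fx"],(uv[1]-c["cy"])/c["fy"],1.]);return o,d/np.linalg.norm(d)
def plane(c,uv,z):
    o,d=ray(c,uv);return o+d*(z-o[2])/d[2]
def tri(c1,u1,c2,u2):
    A=np.zeros((3,3));b=np.zeros(3);r=[ray(c1,u1),ray(c2,u2)]
    for o,d in r:
        P=np.eye(3)-np.outer(d,d);A+=P;b+=P@o
    x=np.linalg.solve(A,b);return x,max(np.linalg.norm((np.eye(3)-np.outer(d,d))@(x-o)) for o,d in r)
def proj(c,p):
    q=c["world_to_cam"]@np.append(p,1);return np.array([c["fx"]*q[0]/q[2]+c["cx"],c["fy"]*q[1]/q[2]+c["cy"]])
def mask(img,kind):
    h=cv2.cvtColor(img,cv2.COLOR_RGB2HSV);H,S,V=h[...,0],h[...,1],h[...,2]
    if kind=="white": m=(V>200)&(S<18)
    if kind=="orange": m=((H<14)|(H>174))&(S>140)&(V>110)
    return m.astype(np.uint8)
def blobs(m,amin,amax):
    n,l,s,ce=cv2.connectedComponentsWithStats(m);return [(ce[i],s[i,4],np.argwhere(l==i)[:,::-1]) for i in range(1,n) if amin<=s[i,4]<=amax]
def save(n,name,box=None,k=1.5):
    c=cam(n);im=c["image"]
    if box: im=im[box[1]:box[3],box[0]:box[2]]
    cv2.imwrite("pics/"+name,cv2.resize(im[:,:,::-1],None,fx=k,fy=k,interpolation=cv2.INTER_CUBIC));return c
E
python3 - <<'E'
from h import *
np.set_printoptions(precision=1,suppress=True)
t=cam("top");s=cam("side")
tb=blobs(mask(t["image"],"white"),60,600)
sb=blobs(mask(s["image"],"white"),30,600)
print("side",[(b[0],b[1]) for b in sb])
for ce,a,px in tb:
    P=np.array([plane(t,p,22)[:2] for p in px],np.float32)
    (c,wh,ang)=cv2.minAreaRect(P)
    print(ce,a,c,wh,ang, "sidepred",proj(s,[*c,22]), min([(tri(t,ce,s,b[0])[1],tri(t,ce,s,b[0])[0].tolist()) for b in sb]) if sb else None)
co=[np.array(p)/1.5 for p in[(301,242),(414,229),(432,350),(314,363)]]
print("base",np.array([plane(t,p,24) for p in co]),np.mean([plane(t,p,24) for p in co],0))
for n,p,q in[("bowlc",(366.5,293.5),None)]: print(n,plane(t,np.array(p)/1.5,105))
print("cup",tri(t,np.array((227,281))/1.5,s,np.array((275,380))/1.5), plane(t,np.array((227,281))/1.5,75))
print("mat",tri(t,np.array((150,312))/1.5,s,np.array((243,497))/1.5),plane(t,np.array((150,312))/1.5,4))
print("barend",tri(t,np.array((367,299))/1.5,s,np.array((382,266))/1.5))
print("hinge",tri(t,np.array((356,217))/1.5,s,np.array((311,257))/1.5))
for n,b in(("top",(180,120,310,250)),("side",(180,140,310,270))): save(n,n+"_c.png",b,4.5)
a=cv2.imread("pics/top_c.png");b=cv2.imread("pics/side_c.png");
f=lambda x:cv2.convertScaleAbs(cv2.resize(x,(400,400)),alpha=1.8,beta=20)
cv2.imwrite("pics/both.png",np.hstack([f(a),f(b)]))
E
```

```text
side [(array([315.8, 135.1]), np.int32(62)), (array([285.1, 148.7]), np.int32(73)), (array([321.2, 157. ]), np.int32(81)), (array([ 70.5, 231.8]), np.int32(335)), (array([  4. , 280.2]), np.int32(254))]
[ 8.4 82.7] 167 (885.7009887695312, 761.576416015625) (21.92886734008789, 116.95853424072266) 67.10169982910156 sidepred [-75.6 360.4] (np.float64(37.017914290001286), [752.9800652136927, 610.7474744580313, 231.31658658204304])
[133.6  79.3] 331 (908.9793090820312, 376.2256774902344) (42.23270797729492, 112.53678131103516) 6.455225944519043 sidepred [ 67.1 237. ] (np.float64(1.7693640070127392), [896.8128922675761, 368.06753596551795, 42.945435674346946])
[157.3  80.6] 93 (904.8541259765625, 301.447998046875) (47.922027587890625, 18.8531494140625) 3.0471110343933105 sidepred [ 88.9 220.8] (np.float64(19.639508293245616), [951.3549815385114, 325.7163624604961, -33.07793630451281])
[102.7 154.8] 414 (658.4844360351562, 454.34942626953125) (53.75028610229492, 83.43061065673828) 20.816884994506836 sidepred [110.2 296.4] (np.float64(56.37252461952575), [643.0599629437158, 426.6638413550006
[... 949 characters left out ...]
403639])
[ 77.8 308.6] 181 (205.29812622070312, 485.57733154296875) (143.7589569091797, 11.691800117492676) 28.782878875732422 sidepred [269.9 412.2] (np.float64(1.1305899140458928), [228.92508379393885, 312.1820514434908, 498.32160170858964])
base [[ 643.8  154.8   24. ]
 [ 675.4  -74.1   24. ]
 [ 427.9 -109.8   24. ]
 [ 399.3  121.    24. ]] [536.6  23.   24. ]
bowlc [522.4  20.6 105. ]
cup (array([552.2, 290. ,  71.9]), np.float64(2.800687241513173)) [548.9 287.9  75. ]
mat (array([500.1, 454.4,   0.9]), np.float64(0.5919355694514037)) [499. 453.   4.]
barend (array([503.4,  19.4, 145.5]), np.float64(0.32266845097346125))
hinge (array([659.8,  40.1, 123.3]), np.float64(5.991393272278771))
```

View pics/both.png

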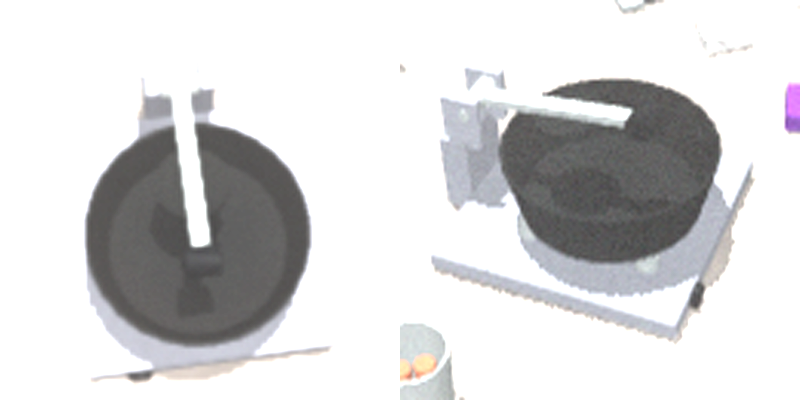

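The crop shows the bar end at (200,245) and the black handle roller at (203,263). I now have three blanks at z≈20–22, the cup at (550,289), the mat at (499,453), the bowl centre at about (522,21) and yaw ≈0.13. Next I'll write a planner helper.

```bash
cat > plan.py <<'E'
import numpy as np,json,sys
from scipy.spatial.transform import Rotation as Ro
from cell import manip
def down(yaw): return Ro.from_euler('xyz',[np.pi,0,yaw])
def state():
    s=manip.read_state();open("log.txt","a").write(json.dumps([list(s["joints"]),list(s["eef_pos"]),list(s["eef_rot"])])+"\n")
    return s,np.array(s["eef_pos"]),Ro.from_euler('xyz',s["eef_rot"])
def plan(wps,p=None,R=None,step=40.,ang=10.):
    """wps: (pos, Rot or None, gripper or None, [min rows]); prints rows in chunks of 10"""
    if p is None: s,p,R=state()
    rows=[]
    for w in wps:
        q=np.array(w[0],float);Q=w[1] if w[1] is not None else R
        n=max(1,w[3] if len(w)>3 else 1,int(np.ceil(np.linalg.norm(q-p)/step/.99)),int(np.ceil(np.degrees((R.inv()*Q).magnitude())/ang/.99)))
        for k in range(n):
            f=1/(n-k);d=R.inv().apply(q-p)*f/40;rv=np.degrees((R.inv()*Q).as_rotvec())*f/10
            d,rv=np.round(d,2),np.round(rv,2)
            r={a:float(v) for a,v in zip(("dx","dy","dz","ax","ay","az"),[*d,*rv]) if abs(v)>0}
            if w[2] is not None:r["gripper"]=w[2]
            rows.append(r);p=p+R.apply(d*40);R=R*Ro.from_rotvec(np.radians(rv*10))
    for i in range(0,len(rows),10):print(json.dumps(rows[i:i+10]))
    return p,R
E
python3 - <<'E'
from plan import *; from h import *
t=cam("top")
print(proj(t,[488.6,16.1,142]),"want 246,205.5", plane(t,(246,205.5),142))
plan([([489,15,225],down(.13),.4),([489,15,131],None,.4,3)])
E
```

```text
[245.82856462 205.07518962] want 246,205.5 [487.43746998  15.61926707 142.        ]
[{"dx": 0.72, "dy": -0.62, "dz": -0.02, "az": 0.08, "gripper": 0.4}, {"dx": 0.72, "dy": -0.63, "dz": -0.02, "az": 0.08, "gripper": 0.4}, {"dx": 0.71, "dy": -0.64, "dz": -0.02, "az": 0.08, "gripper": 0.4}, {"dx": 0.7, "dy": -0.64, "dz": -0.02, "az": 0.08, "gripper": 0.4}, {"dx": 0.69, "dy": -0.65, "dz": -0.02, "az": 0.08, "gripper": 0.4}, {"dx": 0.68, "dy": -0.66, "dz": -0.02, "az": 0.08, "gripper": 0.4}, {"dx": 0.67, "dy": -0.67, "dz": -0.02, "az": 0.08, "gripper": 0.4}, {"dx": 0.66, "dy": -0.68, "dz": -0.02, "az": 0.08, "gripper": 0.4}, {"dx": 0.65, "dy": -0.69, "dz": -0.02, "az": 0.08, "gripper": 0.4}, {"dx": 0.64, "dy": -0.7, "dz": -0.02, "az": 0.08, "gripper": 0.4}]
[{"dx": 0.63, "dy": -0.71, "dz": -0.01, "az": 0.08, "gripper": 0.4}, {"dx": 0.62, "dy": -0.72, "dz": -0.02, "az": 0.08, "gripper": 0.4}, {"dx": 0.61, "dy": -0.73, "dz": -0.01, "az": 0.08, "gripper": 0.4}, {"dx": 0.6, "dy": -0.74, "dz": -0.02, "az": 0.08, "gripper": 0.4}, {"dx": 0.59, "dy": -0.75, "dz": -0.01, "az": 0.08, "gripper": 0.4}, {"dx": 0.59, "dy": -0.76, "dz": -0.02, "az": 0.09, "gripper": 0.4}, {"dz": 0.78, "gripper": 0.4}, {"dz": 0.79, "gripper": 0.4}, {"dz": 0.78, "gripper": 0.4}]
```

Emit:
jog_arm(
  commands=[
    {"dx": 0.72, "dy": -0.62, "dz": -0.02, "az": 0.08, "gripper": 0.4},
    {"dx": 0.72, "dy": -0.63, "dz": -0.02, "az": 0.08},
    {"dx": 0.71, "dy": -0.64, "dz": -0.02, "az": 0.08},
    {"dx": 0.7, "dy": -0.64, "dz": -0.02, "az": 0.08},
    {"dx": 0.69, "dy": -0.65, "dz": -0.02, "az": 0.08},
    {"dx": 0.68, "dy": -0.66, "dz": -0.02, "az": 0.08},
    {"dx": 0.67, "dy": -0.67, "dz": -0.02, "az": 0.08},
    {"dx": 0.66, "dy": -0.68, "dz": -0.02, "az": 0.08},
    {"dx": 0.65, "dy": -0.69, "dz": -0.02, "az": 0.08},
    {"dx": 0.64, "dy": -0.7, "dz": -0.02, "az": 0.08},
  ],
)

```text
schema error: expected keys dx, dy, dz, ax, ay, az, gripper
```

Emit:
jog_arm(
  commands=[
    {"dx": 0.63, "dy": -0.71, "dz": -0.01, "az": 0.08},
    {"dx": 0.62, "dy": -0.72, "dz": -0.02, "az": 0.08},
    {"dx": 0.61, "dy": -0.73, "dz": -0.01, "az": 0.08},
    {"dx": 0.6, "dy": -0.74, "dz": -0.02, "az": 0.08},
    {"dx": 0.59, "dy": -0.75, "dz": -0.01, "az": 0.08},
    {"dx": 0.59, "dy": -0.76, "dz": -0.02, "az": 0.09},
    {"gripper": 0.4},
    {"gripper": 0.4},
  ],
)

```text
schema error: expected keys dx, dy, dz, ax, ay, az, gripper
```

Emit:
jog_arm(
  commands=[
    {"dx": 0.72, "dy": -0.62, "dz": -0.02, "ax": 0, "ay": 0, "az": 0.08, "gripper": 0.4},
    {"dx": 0.72, "dy": -0.63, "dz": -0.02, "ax": 0, "ay": 0, "az": 0.08, "gripper": 0.4},
    {"dx": 0.71, "dy": -0.64, "dz": -0.02, "ax": 0, "ay": 0, "az": 0.08, "gripper": 0.4},
    {"dx": 0.7, "dy": -0.64, "dz": -0.02, "ax": 0, "ay": 0, "az": 0.08, "gripper": 0.4},
    {"dx": 0.69, "dy": -0.65, "dz": -0.02, "ax": 0, "ay": 0, "az": 0.08, "gripper": 0.4},
    {"dx": 0.68, "dy": -0.66, "dz": -0.02, "ax": 0, "ay": 0, "az": 0.08, "gripper": 0.4},
    {"dx": 0.67, "dy": -0.67, "dz": -0.02, "ax": 0, "ay": 0, "az": 0.08, "gripper": 0.4},
    {"dx": 0.66, "dy": -0.68, "dz": -0.02, "ax": 0, "ay": 0, "az": 0.08, "gripper": 0.4},
    {"dx": 0.65, "dy": -0.69, "dz": -0.02, "ax": 0, "ay": 0, "az": 0.08, "gripper": 0.4},
    {"dx": 0.64, "dy": -0.7, "dz": -0.02, "ax": 0, "ay": 0, "az": 0.08, "gripper": 0.4},
  ],
)

```text
clock: 1.6
eef_pos: [377.9, -183.5, 221.6]
eef_rot: [3.141, -0.0, 0.215]
wrist_force: [0.1, -0.5, -0.9]
finger_gap: 56.3
finger_force: 0.0
```

Emit:
jog_arm(
  commands=[
    {"dx": 0.63, "dy": -0.71, "dz": -0.02, "ax": 0, "ay": 0, "az": 0.08, "gripper": 0.4},
    {"dx": 0.62, "dy": -0.72, "dz": -0.02, "ax": 0, "ay": 0, "az": 0.08, "gripper": 0.4},
    {"dx": 0.61, "dy": -0.73, "dz": -0.01, "ax": 0, "ay": 0, "az": 0.08, "gripper": 0.4},
    {"dx": 0.6, "dy": -0.74, "dz": -0.02, "ax": 0, "ay": 0, "az": 0.08, "gripper": 0.4},
    {"dx": 0.59, "dy": -0.75, "dz": -0.01, "ax": 0, "ay": 0, "az": 0.08, "gripper": 0.4},
    {"dx": 0.59, "dy": -0.76, "dz": -0.02, "ax": 0, "ay": 0, "az": 0.09, "gripper": 0.4},
    {"dx": 0, "dy": 0, "dz": 0, "ax": 0, "ay": 0, "az": 0, "gripper": 0.4},
    {"dx": 0, "dy": 0, "dz": 0, "ax": 0, "ay": 0, "az": 0, "gripper": 0.4},
  ],
)

```text
clock: 2.6
eef_pos: [488.8, 14.7, 225.3]
eef_rot: [3.142, 0.0, 0.13]
wrist_force: [0.1, -0.4, -0.3]
finger_gap: 56.9
finger_force: 0.0
```

```bash
sed -i 's/r={a:float(v) for a,v in zip(("dx","dy","dz","ax","ay","az"),\[\*d,\*rv\]) if abs(v)>0}/r={a:float(v)+0 if v else 0 for a,v in zip(("dx","dy","dz","ax","ay","az"),[*d,*rv])}/; s/json.dumps(rows\[i:i+10\])/json.dumps(rows[i:i+10],separators=(",",":"))/' plan.py
python3 - <<'E'
from plan import *
s,p,R=state();print(p,R.as_euler('xyz'),s["joints"],s["finger_gap"])
# keeper: hinge H, arc
x=np.array([np.cos(.13),np.sin(.13),0]);H=np.array([656.2,38.1,125.])
h=lambda a:H-x*170*np.cos(a)+np.array([0,0,170*np.sin(a)])
D=np.array([0,0,-11.])
print(h(.1))
p,R=plan([(h(.1)+D,down(.13),.4,3),(h(.1)+D,None,1.,5)])
plan([(h(a)+D,None,1.) for a in np.linspace(.1,1.72,11)[1:]]+[(h(1.74)+D,None,1.)],p,R)
E
```

```text
[488.83060547  14.72577156 225.33376589] [3.14153821e+00 3.64772987e-04 1.30027233e-01] [-4.47302383e-02  1.53948046e-01  1.67174692e+00 -1.20936976e-04
  1.31624744e+00  1.39606932e+00] 56.92804644940069
[488.47660356  16.17229298 141.97168083]
[{"dx":0,"dy":-0.01,"dz":0.79,"ax":0,"ay":0,"az":0,"gripper":0.4},{"dx":0,"dy":-0.01,"dz":0.78,"ax":0,"ay":0,"az":0,"gripper":0.4},{"dx":0,"dy":-0.02,"dz":0.79,"ax":0,"ay":0,"az":0,"gripper":0.4},{"dx":0,"dy":0,"dz":0,"ax":0,"ay":0,"az":0,"gripper":1.0},{"dx":0,"dy":0,"dz":0,"ax":0,"ay":0,"az":0,"gripper":1.0},{"dx":0,"dy":0,"dz":0,"ax":0,"ay":0,"az":0,"gripper":1.0},{"dx":0,"dy":0,"dz":0,"ax":0,"ay":0,"az":0,"gripper":1.0},{"dx":0,"dy":0,"dz":0,"ax":0,"ay":0,"az":0,"gripper":1.0}]
[{"dx":0.12,"dy":0,"dz":-0.68,"ax":0,"ay":0,"az":0,"gripper":1.0},{"dx":0.23,"dy":0,"dz":-0.65,"ax":0,"ay":0,"az":0,"gripper":1.0},{"dx":0.33,"dy":0,"dz":-0.6,"ax":0,"ay":0,"az":0,"gripper":1.0},{"dx":0.43,"dy":0,"dz":-0.54,"ax":0,"ay":0,"az":0,"gripper":1.0},{"dx":0.51,"dy":0,"dz":-0.46,"ax":0,"ay":0,"az":0,"gripper":1.0},{"dx":0.57,"dy":0,"dz":-0.38,"ax":0,"ay":0,"az":0,"gripper":1.0},{"dx":0.63,"dy":0,"dz":-0.28,"ax":0,"ay":0,"az":0,"gripper":1.0},{"dx":0.67,"dy":0,"dz":-0.17,"ax":0,"ay":0,"az":0,"gripper":1.0},{"dx":0.68,"dy":0,"dz":-0.07,"ax":0,"ay":0,"az":0,"gripper":1.0},{"dx":0.69,"dy":0,"dz":0.05,"ax":0,"ay":0,"az":0,"gripper":1.0}]
[{"dx":0.08,"dy":0,"dz":0.01,"ax":0,"ay":0,"az":0,"gripper":1.0}]
```

Emit:
jog_arm(
  commands=[
    {"dx": 0, "dy": -0.01, "dz": 0.79, "ax": 0, "ay": 0, "az": 0, "gripper": 0.4},
    {"dx": 0, "dy": -0.01, "dz": 0.78, "ax": 0, "ay": 0, "az": 0, "gripper": 0.4},
    {"dx": 0, "dy": -0.02, "dz": 0.79, "ax": 0, "ay": 0, "az": 0, "gripper": 0.4},
    {"dx": 0, "dy": 0, "dz": 0, "ax": 0, "ay": 0, "az": 0, "gripper": 0.4},
    {"dx": 0, "dy": 0, "dz": 0, "ax": 0, "ay": 0, "az": 0, "gripper": 1.0},
    {"dx": 0, "dy": 0, "dz": 0, "ax": 0, "ay": 0, "az": 0, "gripper": 1.0},
    {"dx": 0, "dy": 0, "dz": 0, "ax": 0, "ay": 0, "az": 0, "gripper": 1.0},
    {"dx": 0, "dy": 0, "dz": 0, "ax": 0, "ay": 0, "az": 0, "gripper": 1.0},
  ],
  squeeze=15,
)

```text
clock: 3.6
eef_pos: [489.2, 16.8, 131.6]
eef_rot: [-3.142, -0.001, 0.13]
wrist_force: [0.5, 3.3, 1.2]
finger_gap: 31.9
finger_force: 15.0
```

Emit:
jog_arm(
  commands=[
    {"dx": 0.12, "dy": 0, "dz": -0.68, "ax": 0, "ay": 0, "az": 0, "gripper": 1.0},
    {"dx": 0.23, "dy": 0, "dz": -0.65, "ax": 0, "ay": 0, "az": 0, "gripper": 1.0},
    {"dx": 0.33, "dy": 0, "dz": -0.6, "ax": 0, "ay": 0, "az": 0, "gripper": 1.0},
    {"dx": 0.43, "dy": 0, "dz": -0.54, "ax": 0, "ay": 0, "az": 0, "gripper": 1.0},
    {"dx": 0.51, "dy": 0, "dz": -0.46, "ax": 0, "ay": 0, "az": 0, "gripper": 1.0},
    {"dx": 0.57, "dy": 0, "dz": -0.38, "ax": 0, "ay": 0, "az": 0, "gripper": 1.0},
    {"dx": 0.63, "dy": 0, "dz": -0.28, "ax": 0, "ay": 0, "az": 0, "gripper": 1.0},
    {"dx": 0.67, "dy": 0, "dz": -0.17, "ax": 0, "ay": 0, "az": 0, "gripper": 1.0},
    {"dx": 0.68, "dy": 0, "dz": -0.07, "ax": 0, "ay": 0, "az": 0, "gripper": 1.0},
    {"dx": 0.69, "dy": 0, "dz": 0.05, "ax": 0, "ay": 0, "az": 0, "gripper": 1.0},
  ],
)

```text
clock: 4.85
eef_pos: [682.0, 44.7, 283.1]
eef_rot: [-3.138, -0.0, 0.132]
wrist_force: [-5.5, 16.7, 3.8]
finger_gap: 31.8
finger_force: 15.0
```

Emit:
jog_arm(
  commands=[
    {"dx": 0.08, "dy": 0, "dz": 0.01, "ax": 0, "ay": 0, "az": 0, "gripper": 1.0},
    {"dx": 0, "dy": 0, "dz": 0, "ax": 0, "ay": 0, "az": 0, "gripper": 1.0},
    {"dx": 0, "dy": 0, "dz": 0, "ax": 0, "ay": 0, "az": 0, "gripper": 1.0},
  ],
)

```text
clock: 5.22
eef_pos: [684.8, 45.1, 282.3]
eef_rot: [-3.138, -0.001, 0.133]
wrist_force: [0.0, 16.8, 2.7]
finger_gap: 31.8
finger_force: 15.0
```

Run:
```python
from plan import *; from h import *
s,p,R=state();print(p,s["wrist_force"],s["finger_gap"],s["joints"])
save("side","s1.png",k=1.5)
```

```text
[684.83826384  45.14821177 282.25428808] [ 0.02579793 16.78853657  2.69378283] 31.800146548489636 [0.0109481  0.59185501 0.95094996 0.00399176 1.59817711 1.44932298]
```

View pics/s1.png

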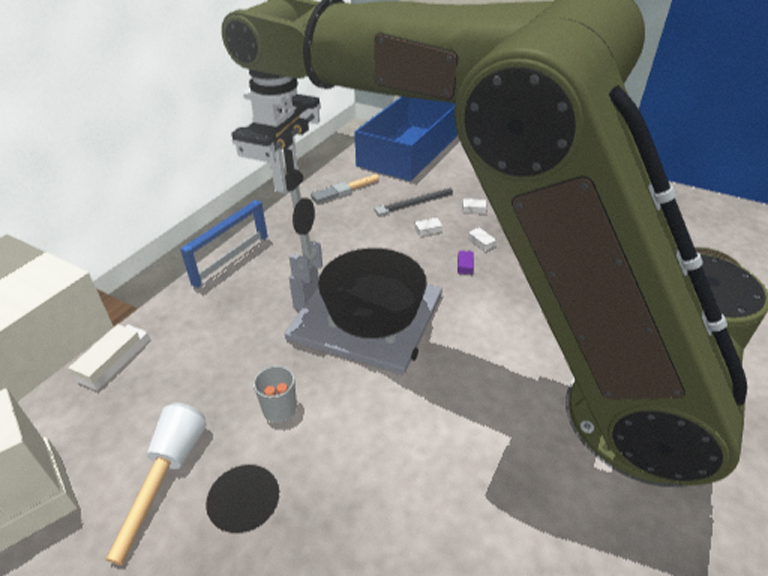

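The keeper is now upright, with the handle at (295,180) and the pad at (303,216). I'll release it and lift clear.

Emit:
jog_arm(
  commands=[
    {"dx": 0, "dy": 0, "dz": 0, "ax": 0, "ay": 0, "az": 0, "gripper": 0.35},
    {"dx": 0, "dy": 0, "dz": 0, "ax": 0, "ay": 0, "az": 0, "gripper": 0.35},
    {"dx": 0, "dy": 0, "dz": -0.5, "ax": 0, "ay": 0, "az": 0, "gripper": 0.35},
    {"dx": 0, "dy": 0, "dz": -0.9, "ax": 0, "ay": 0, "az": 0, "gripper": 0.35},
    {"dx": -0.3, "dy": 0.9, "dz": -0.3, "ax": 0, "ay": 0, "az": 0, "gripper": 0.45},
    {"dx": -0.3, "dy": 1, "dz": 0, "ax": 0, "ay": 0, "az": 0, "gripper": 0.45},
    {"dx": -0.3, "dy": 1, "dz": 0, "ax": 0, "ay": 0, "az": 0, "gripper": 0.45},
    {"dx": -0.3, "dy": 1, "dz": 0, "ax": 0, "ay": 0, "az": 0, "gripper": 0.45},
  ],
)

```text
clock: 6.28
eef_pos: [656.9, -120.4, 349.8]
eef_rot: [3.141, 0.0, 0.129]
wrist_force: [0.0, -0.0, -1.0]
finger_gap: 51.5
finger_force: 0.0
```

```bash
cat >> h.py <<'E'
def blanks():
    t=cam("top");s=cam("side");out=[]
    for ce,a,px in blobs(mask(t["image"],"white"),110,330):
        P=np.array([plane(t,p,21)[:2] for p in px],np.float32);c,wh,_=cv2.minAreaRect(P)
        if not(48<max(wh)<72 and 24<min(wh)<42 and 300<np.hypot(*c)<790): continue
        X=P-P.mean(0);w,V=np.linalg.eigh(X.T@X);v=V[:,1]
        sb=[tri(t,ce,s,b[0]) for b in blobs(mask(s["image"],"white"),25,600)]
        best=min(sb,key=lambda r:r[1]) if sb else None
        out.append((np.array(c),np.arctan2(v[1],v[0])%np.pi,np.round(wh),best and (np.round(best[0],1),round(best[1],2))))
    return out
def goodyaw(y,pos):
    j1=np.arctan2(pos[1],pos[0]);c=[y+k*np.pi for k in(-2,-1,0,1,2)]
    return min(c,key=lambda q:abs(j1+np.pi/2-q))
E
python3 - <<'E'
from plan import *; from h import *
s,p,R=state();print(p,s["joints"],s["wrist_force"])
for b in blanks(): print(b)
c=save("top","t1.png")
E
```

```text
[ 656.93568594 -120.44840009  349.78266769] [-2.36023886e-01  5.40914095e-01  8.77331121e-01 -3.54784667e-04
  1.72357304e+00  1.20560833e+00] [ 0.02986962 -0.03305295 -1.0424911 ]
(array([ 564.28033447, -312.93270874]), np.float32(0.86264884), array([62., 36.]), (array([ 564.1, -312.9,   21.2]), np.float64(0.07)))
(array([ 502.84454346, -452.66070557]), np.float32(0.42567372), array([61., 35.]), (array([ 501.9, -452.9,   21.1]), np.float64(0.37)))
(array([ 430.42608643, -329.35443115]), np.float32(2.676958), array([35., 61.]), (array([ 430.2, -329.3,   20.4]), np.float64(0.12)))
```

View pics/t1.png

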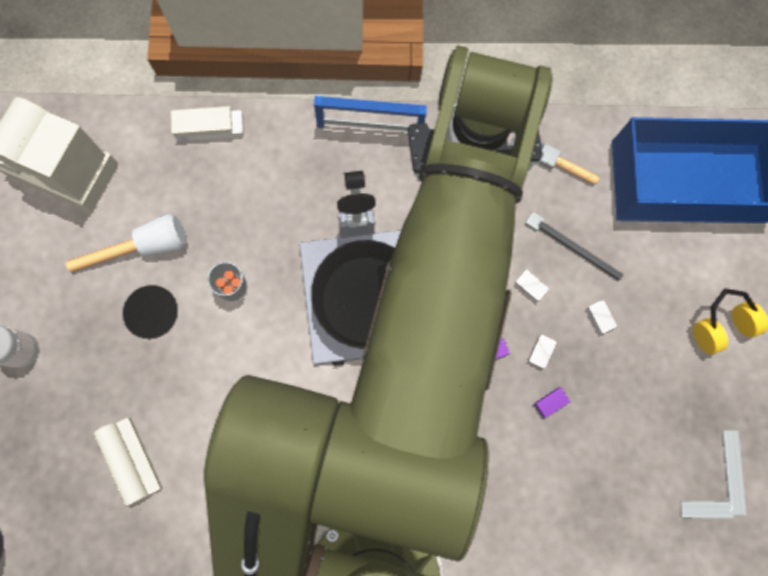

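The top view shows exactly three white blanks, at (532,286), (602,317) and (542,351). The keeper stays up with its handle at (355,180). Now I'll plan the first blank.

```bash
cat > cyc.py <<'E'
import sys
from plan import *; from h import *
C=np.array([522.4,20.6])
def cycle(b,slot,g0=.47):
    c,y=b[0],b[1];yp=goodyaw(y,c);phi=.13+np.radians(slot)
    q=C+43*np.array([np.cos(phi),np.sin(phi)]);yq=goodyaw(phi+np.pi/2,q)
    print("pick",c,yp,"place",q,yq)
    s,p,R=state();zl=p[2]
    print("TO");p,R=plan([([*c,max(90,0)],down(yp),g0),([*c,10],None,g0,3)],p,R)
    print("GRASP+CARRY");p,R=plan([([*c,10],None,1.,3),([*c,100],None,1.),([*q,175],down(yq),1.),([*q,150],None,1.)],p,R)
    print("LOWER");p,R=plan([([*q,57],None,1.,4),([*q,57],None,.42,3),([*q,180],None,.47,4)],p,R)
if __name__=="__main__":
    bs=blanks()
    for b in bs: print(b)
    tgt=np.array([float(sys.argv[1]),float(sys.argv[2])])
    cycle(min(bs,key=lambda b:np.linalg.norm(b[0]-tgt)),float(sys.argv[3]))
E
python3 cyc.py 564 -313 300
```

```text
(array([ 564.28033447, -312.93270874]), np.float32(0.86264884), array([62., 36.]), (array([ 564.1, -312.8,   21.3]), np.float64(0.01)))
(array([ 502.84454346, -452.66070557]), np.float32(0.43389845), array([61., 35.]), (array([ 502. , -452.8,   21.2]), np.float64(0.43)))
(array([ 430.42608643, -329.35443115]), np.float32(2.676958), array([35., 61.]), (array([ 430.3, -329.3,   20.4]), np.float64(0.25)))
pick [ 564.28033447 -312.93270874] 0.86264884 place [548.54603853 -13.53773088] 0.653598775598299
TO
[{"dx":-0.33,"dy":0.5,"dz":0.72,"ax":0,"ay":0,"az":-0.47,"gripper":0.47},{"dx":-0.37,"dy":0.47,"dz":0.72,"ax":0,"ay":0,"az":-0.47,"gripper":0.47},{"dx":-0.4,"dy":0.44,"dz":0.72,"ax":0,"ay":0,"az":-0.47,"gripper":0.47},{"dx":-0.44,"dy":0.41,"dz":0.72,"ax":0,"ay":0,"az":-0.47,"gripper":0.47},{"dx":-0.47,"dy":0.37,"dz":0.72,"ax":0,"ay":0,"az":-0.46,"gripper":0.47},{"dx":-0.5,"dy":0.33,"dz":0.72,"ax":0,"ay":0,"az":-0.47,"gripper":0.47},{"dx":-0.52,"dy":0.29,"dz":0.72,"ax":0,"ay":0,"az":-0.46,"gripper":0.47},{"dx":-0.55,"dy":0.25,"dz":0.73,"ax":0,"ay":0,"az":-0.47,"gripper":0.47},{"dx":-0.56
[... 1245 characters left out ...]
0,"gripper":1.0}]
LOWER
[{"dx":0,"dy":0,"dz":0.58,"ax":0,"ay":0,"az":0,"gripper":1.0},{"dx":0,"dy":0,"dz":0.58,"ax":0,"ay":0,"az":0,"gripper":1.0},{"dx":0,"dy":0,"dz":0.58,"ax":0,"ay":0,"az":0,"gripper":1.0},{"dx":0,"dy":0,"dz":0.58,"ax":0,"ay":0,"az":0,"gripper":1.0},{"dx":0,"dy":0,"dz":0,"ax":0,"ay":0,"az":0,"gripper":0.42},{"dx":0,"dy":0,"dz":0,"ax":0,"ay":0,"az":0,"gripper":0.42},{"dx":0,"dy":0,"dz":0,"ax":0,"ay":0,"az":0,"gripper":0.42},{"dx":0,"dy":0,"dz":-0.77,"ax":0,"ay":0,"az":0,"gripper":0.47},{"dx":0,"dy":0,"dz":-0.77,"ax":0,"ay":0,"az":0,"gripper":0.47},{"dx":0,"dy":0,"dz":-0.77,"ax":0,"ay":0,"az":0,"gripper":0.47}]
[{"dx":0,"dy":0,"dz":-0.76,"ax":0,"ay":0,"az":0,"gripper":0.47}]
```

Emit:
jog_arm(
  commands=[
    {"dx": -0.33, "dy": 0.5, "dz": 0.72, "ax": 0, "ay": 0, "az": -0.47, "gripper": 0.47},
    {"dx": -0.37, "dy": 0.47, "dz": 0.72, "ax": 0, "ay": 0, "az": -0.47, "gripper": 0.47},
    {"dx": -0.4, "dy": 0.44, "dz": 0.72, "ax": 0, "ay": 0, "az": -0.47, "gripper": 0.47},
    {"dx": -0.44, "dy": 0.41, "dz": 0.72, "ax": 0, "ay": 0, "az": -0.47, "gripper": 0.47},
    {"dx": -0.47, "dy": 0.37, "dz": 0.72, "ax": 0, "ay": 0, "az": -0.46, "gripper": 0.47},
    {"dx": -0.5, "dy": 0.33, "dz": 0.72, "ax": 0, "ay": 0, "az": -0.47, "gripper": 0.47},
    {"dx": -0.52, "dy": 0.29, "dz": 0.72, "ax": 0, "ay": 0, "az": -0.46, "gripper": 0.47},
    {"dx": -0.55, "dy": 0.25, "dz": 0.73, "ax": 0, "ay": 0, "az": -0.47, "gripper": 0.47},
    {"dx": -0.56, "dy": 0.21, "dz": 0.72, "ax": 0, "ay": 0, "az": -0.46, "gripper": 0.47},
    {"dx": 0, "dy": 0, "dz": 0.67, "ax": 0, "ay": 0, "az": 0, "gripper": 0.47},
  ],
)

```text
clock: 7.78
eef_pos: [564.4, -313.5, 62.4]
eef_rot: [-3.141, 0.0, 0.864]
wrist_force: [-0.4, -0.4, -0.5]
finger_gap: 50.0
finger_force: 0.0
```

Emit:
jog_arm(
  commands=[
    {"dx": 0, "dy": 0, "dz": 0.67, "ax": 0, "ay": 0, "az": 0, "gripper": 0.47},
    {"dx": 0, "dy": 0, "dz": 0.62, "ax": 0, "ay": 0, "az": 0, "gripper": 0.47},
    {"dx": 0, "dy": 0, "dz": 0, "ax": 0, "ay": 0, "az": 0, "gripper": 0.47},
    {"dx": 0, "dy": 0, "dz": 0, "ax": 0, "ay": 0, "az": 0, "gripper": 1.0},
    {"dx": 0, "dy": 0, "dz": 0, "ax": 0, "ay": 0, "az": 0, "gripper": 1.0},
    {"dx": 0, "dy": 0, "dz": 0, "ax": 0, "ay": 0, "az": 0, "gripper": 1.0},
    {"dx": 0, "dy": 0, "dz": 0, "ax": 0, "ay": 0, "az": 0, "gripper": 1.0},
  ],
  squeeze=25,
)

```text
clock: 8.65
eef_pos: [564.9, -313.1, 12.7]
eef_rot: [3.141, -0.001, 0.863]
wrist_force: [-1.3, 3.3, 5.2]
finger_gap: 34.2
finger_force: 25.0
```

Emit:
jog_arm(
  commands=[
    {"dx": 0, "dy": 0, "dz": -0.75, "ax": 0, "ay": 0, "az": 0, "gripper": 1.0},
    {"dx": 0, "dy": 0, "dz": -0.75, "ax": 0, "ay": 0, "az": 0, "gripper": 1.0},
    {"dx": 0, "dy": 0, "dz": -0.75, "ax": 0, "ay": 0, "az": 0, "gripper": 1.0},
    {"dx": 0.68, "dy": -0.65, "dz": -0.23, "ax": 0, "ay": 0, "az": 0.15, "gripper": 1.0},
    {"dx": 0.66, "dy": -0.66, "dz": -0.23, "ax": 0, "ay": 0, "az": 0.15, "gripper": 1.0},
    {"dx": 0.64, "dy": -0.68, "dz": -0.23, "ax": 0, "ay": 0, "az": 0.15, "gripper": 1.0},
    {"dx": 0.63, "dy": -0.7, "dz": -0.24, "ax": 0, "ay": 0, "az": 0.15, "gripper": 1.0},
    {"dx": 0.61, "dy": -0.71, "dz": -0.23, "ax": 0, "ay": 0, "az": 0.15, "gripper": 1.0},
    {"dx": 0.59, "dy": -0.73, "dz": -0.24, "ax": 0, "ay": 0, "az": 0.15, "gripper": 1.0},
    {"dx": 0.56, "dy": -0.75, "dz": -0.23, "ax": 0, "ay": 0, "az": 0.15, "gripper": 1.0},
  ],
)

```text
clock: 9.9
eef_pos: [550.1, -50.1, 167.4]
eef_rot: [3.141, 0.0, 0.678]
wrist_force: [0.9, 0.1, -0.7]
finger_gap: 33.7
finger_force: 25.0
```

Emit:
jog_arm(
  commands=[
    {"dx": 0.55, "dy": -0.76, "dz": -0.2, "ax": 0, "ay": 0, "az": 0.15, "gripper": 1.0},
    {"dx": 0, "dy": 0, "dz": 0.5, "ax": 0, "ay": 0, "az": 0, "gripper": 1.0},
    {"dx": 0, "dy": 0, "dz": 0.5, "ax": 0, "ay": 0, "az": 0, "gripper": 1.0},
    {"dx": 0, "dy": 0, "dz": 0, "ax": 0, "ay": 0, "az": 0, "gripper": 1.0},
  ],
)

```text
clock: 10.4
eef_pos: [547.7, -13.7, 134.0]
eef_rot: [-3.14, 0.002, 0.653]
wrist_force: [-0.5, -0.9, -1.2]
finger_gap: 33.7
finger_force: 25.0
```

Emit:
jog_arm(
  commands=[
    {"dx": 0, "dy": 0, "dz": 0.7, "ax": 0, "ay": 0, "az": 0, "gripper": 1.0},
    {"dx": 0, "dy": 0, "dz": 0.7, "ax": 0, "ay": 0, "az": 0, "gripper": 1.0},
    {"dx": 0, "dy": 0, "dz": 0.46, "ax": 0, "ay": 0, "az": 0, "gripper": 1.0},
    {"dx": 0, "dy": 0, "dz": 0, "ax": 0, "ay": 0, "az": 0, "gripper": 1.0},
    {"dx": 0, "dy": 0, "dz": 0, "ax": 0, "ay": 0, "az": 0, "gripper": 1.0},
  ],
)

```text
clock: 11.02
eef_pos: [549.1, -13.8, 61.8]
eef_rot: [3.141, -0.001, 0.653]
wrist_force: [0.9, -0.3, -0.9]
finger_gap: 33.8
finger_force: 25.0
```

Emit:
jog_arm(
  commands=[
    {"dx": 0, "dy": 0, "dz": 0, "ax": 0, "ay": 0, "az": 0, "gripper": 0.45},
    {"dx": 0, "dy": 0, "dz": 0, "ax": 0, "ay": 0, "az": 0, "gripper": 0.45},
    {"dx": 0, "dy": 0, "dz": 0, "ax": 0, "ay": 0, "az": 0, "gripper": 0.45},
    {"dx": 0, "dy": 0, "dz": -0.7, "ax": 0, "ay": 0, "az": 0, "gripper": 0.45},
    {"dx": 0, "dy": 0, "dz": -0.9, "ax": 0, "ay": 0, "az": 0, "gripper": 0.45},
    {"dx": 0, "dy": 0, "dz": -0.9, "ax": 0, "ay": 0, "az": 0, "gripper": 0.45},
    {"dx": -0.5, "dy": 0.7, "dz": -0.5, "ax": 0, "ay": 0, "az": 0, "gripper": 0.45},
    {"dx": -0.6, "dy": 0.8, "dz": 0, "ax": 0, "ay": 0, "az": 0, "gripper": 0.45},
    {"dx": -0.6, "dy": 0.8, "dz": 0, "ax": 0, "ay": 0, "az": 0, "gripper": 0.45},
    {"dx": -0.6, "dy": 0.8, "dz": 0, "ax": 0, "ay": 0, "az": 0, "gripper": 0.45},
  ],
)

```text
clock: 12.28
eef_pos: [550.7, -169.4, 180.9]
eef_rot: [3.141, -0.0, 0.653]
wrist_force: [-0.1, -0.3, -0.1]
finger_gap: 51.9
finger_force: 0.0
```

```bash
python3 - <<'E'
from h import *
for b in blanks(): print(b)
c=cam("top");cv2.imwrite("pics/t2.png",cv2.resize(c["image"][140:300,180:440,::-1],None,fx=3,fy=3))
E
python3 cyc.py 430 -329 180
```

```text
(array([558.76678467, -15.51356125]), np.float32(0.64617825), array([62., 35.]), (array([549.3, -14.6,  64.1]), np.float64(0.3)))
(array([ 502.73239136, -452.78823853]), np.float32(0.39299273), array([62., 34.]), (array([ 501.8, -452.9,   21.2]), np.float64(0.5)))
(array([ 429.99624634, -329.11627197]), np.float32(2.6741128), array([34., 60.]), (array([ 430.2, -329.3,   20.1]), np.float64(0.09)))
(array([558.76678467, -15.51356125]), np.float32(0.64617825), array([62., 35.]), (array([549.3, -14.6,  64.1]), np.float64(0.3)))
(array([ 502.73239136, -452.78823853]), np.float32(0.39299273), array([62., 34.]), (array([ 501.8, -452.9,   21.2]), np.float64(0.5)))
(array([ 429.99624634, -329.11627197]), np.float32(2.6704226), array([34., 60.]), (array([ 430.1, -329.2,   20.4]), np.float64(0.15)))
pick [ 429.99624634 -329.11627197] -0.4711702 place [479.76283857  15.02573187] 1.7007963267948965
TO
[{"dx":-0.69,"dy":0.2,"dz":0.32,"ax":0,"ay":0,"az":0.92,"gripper":0.47},{"dx":-0.65,"dy":0.3,"dz":0.32,"ax":0,"ay":0,"az":0.92,"gripper":0.47},{"dx":-0.6,"dy":0.41,"dz":0.33,"ax":0,"ay":0,"az":0.92,
[... 1859 characters left out ...]
0,"gripper":1.0}]
LOWER
[{"dx":0,"dy":0,"dz":0.58,"ax":0,"ay":0,"az":0,"gripper":1.0},{"dx":0,"dy":0,"dz":0.58,"ax":0,"ay":0,"az":0,"gripper":1.0},{"dx":0,"dy":0,"dz":0.58,"ax":0,"ay":0,"az":0,"gripper":1.0},{"dx":0,"dy":0,"dz":0.58,"ax":0,"ay":0,"az":0,"gripper":1.0},{"dx":0,"dy":0,"dz":0,"ax":0,"ay":0,"az":0,"gripper":0.42},{"dx":0,"dy":0,"dz":0,"ax":0,"ay":0,"az":0,"gripper":0.42},{"dx":0,"dy":0,"dz":0,"ax":0,"ay":0,"az":0,"gripper":0.42},{"dx":0,"dy":0,"dz":-0.77,"ax":0,"ay":0,"az":0,"gripper":0.47},{"dx":0,"dy":0,"dz":-0.77,"ax":0,"ay":0,"az":0,"gripper":0.47},{"dx":0,"dy":0,"dz":-0.77,"ax":0,"ay":0,"az":0,"gripper":0.47}]
[{"dx":0,"dy":0,"dz":-0.76,"ax":0,"ay":0,"az":0,"gripper":0.47}]
```

View pics/t2.png

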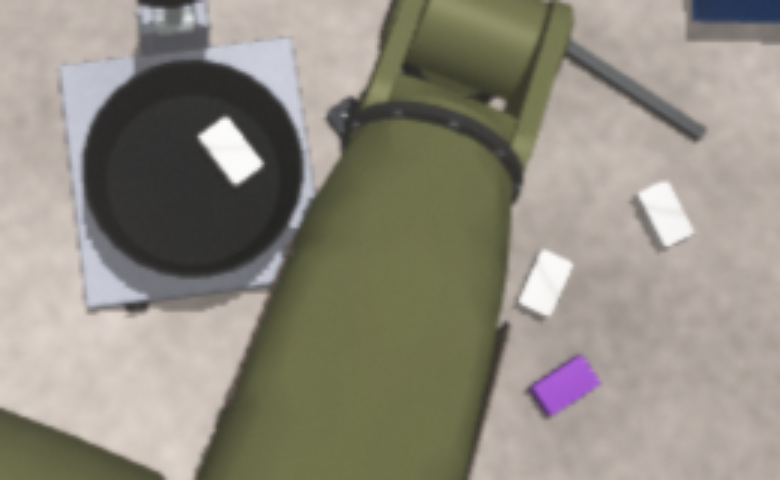

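The blank at (230,150) lies flat in the bowl. Next comes the second blank.

Emit:
jog_arm(
  commands=[
    {"dx": -0.69, "dy": 0.2, "dz": 0.32, "ax": 0, "ay": 0, "az": 0.92, "gripper": 0.47},
    {"dx": -0.65, "dy": 0.3, "dz": 0.32, "ax": 0, "ay": 0, "az": 0.92, "gripper": 0.47},
    {"dx": -0.6, "dy": 0.41, "dz": 0.33, "ax": 0, "ay": 0, "az": 0.92, "gripper": 0.47},
    {"dx": -0.52, "dy": 0.49, "dz": 0.32, "ax": 0, "ay": 0, "az": 0.92, "gripper": 0.47},
    {"dx": -0.44, "dy": 0.57, "dz": 0.33, "ax": 0, "ay": 0, "az": 0.92, "gripper": 0.47},
    {"dx": -0.34, "dy": 0.64, "dz": 0.32, "ax": 0, "ay": 0, "az": 0.92, "gripper": 0.47},
    {"dx": -0.24, "dy": 0.68, "dz": 0.33, "ax": 0, "ay": 0, "az": 0.92, "gripper": 0.47},
    {"dx": 0, "dy": 0, "dz": 0.67, "ax": 0, "ay": 0, "az": 0, "gripper": 0.47},
    {"dx": 0, "dy": 0, "dz": 0.66, "ax": 0, "ay": 0, "az": 0, "gripper": 0.47},
    {"dx": 0, "dy": 0, "dz": 0.64, "ax": 0, "ay": 0, "az": 0, "gripper": 0.47},
  ],
)

```text
clock: 13.78
eef_pos: [430.5, -328.5, 10.4]
eef_rot: [-3.142, -0.0, -0.469]
wrist_force: [0.3, -1.0, -0.7]
finger_gap: 49.8
finger_force: 0.0
```

Emit:
jog_arm(
  commands=[
    {"dx": 0, "dy": 0, "dz": 0, "ax": 0, "ay": 0, "az": 0, "gripper": 0.47},
    {"dx": 0, "dy": 0, "dz": 0, "ax": 0, "ay": 0, "az": 0, "gripper": 1.0},
    {"dx": 0, "dy": 0, "dz": 0, "ax": 0, "ay": 0, "az": 0, "gripper": 1.0},
    {"dx": 0, "dy": 0, "dz": 0, "ax": 0, "ay": 0, "az": 0, "gripper": 1.0},
    {"dx": 0, "dy": 0, "dz": 0, "ax": 0, "ay": 0, "az": 0, "gripper": 1.0},
  ],
)

```text
clock: 14.4
eef_pos: [430.2, -329.4, 11.5]
eef_rot: [-3.141, -0.001, -0.471]
wrist_force: [1.6, 3.7, 5.4]
finger_gap: 33.7
finger_force: 24.9
```

Emit:
jog_arm(
  commands=[
    {"dx": 0, "dy": 0, "dz": -0.75, "ax": 0, "ay": 0, "az": 0, "gripper": 1.0},
    {"dx": 0, "dy": 0, "dz": -0.75, "ax": 0, "ay": 0, "az": 0, "gripper": 1.0},
    {"dx": 0, "dy": 0, "dz": -0.75, "ax": 0, "ay": 0, "az": 0, "gripper": 1.0},
    {"dx": -0.21, "dy": -0.63, "dz": -0.14, "ax": 0, "ay": 0, "az": -0.96, "gripper": 1.0},
    {"dx": -0.11, "dy": -0.66, "dz": -0.14, "ax": 0, "ay": 0, "az": -0.96, "gripper": 1.0},
    {"dx": 0.01, "dy": -0.67, "dz": -0.15, "ax": 0, "ay": 0, "az": -0.96, "gripper": 1.0},
    {"dx": 0.12, "dy": -0.66, "dz": -0.14, "ax": 0, "ay": 0, "az": -0.96, "gripper": 1.0},
    {"dx": 0.22, "dy": -0.63, "dz": -0.15, "ax": 0, "ay": 0, "az": -0.96, "gripper": 1.0},
    {"dx": 0.33, "dy": -0.58, "dz": -0.14, "ax": 0, "ay": 0, "az": -0.96, "gripper": 1.0},
    {"dx": 0.42, "dy": -0.52, "dz": -0.15, "ax": 0, "ay": 0, "az": -0.95, "gripper": 1.0},
  ],
)

```text
clock: 15.65
eef_pos: [456.9, -143.7, 141.5]
eef_rot: [-3.141, 0.0, 0.706]
wrist_force: [-0.1, -0.1, -1.3]
finger_gap: 33.7
finger_force: 24.9
```

Emit:
jog_arm(
  commands=[
    {"dx": 0.5, "dy": -0.44, "dz": -0.14, "ax": 0, "ay": 0, "az": -0.96, "gripper": 1.0},
    {"dx": 0.57, "dy": -0.36, "dz": -0.15, "ax": 0, "ay": 0, "az": -0.95, "gripper": 1.0},
    {"dx": 0.62, "dy": -0.26, "dz": -0.14, "ax": 0, "ay": 0, "az": -0.96, "gripper": 1.0},
    {"dx": 0.65, "dy": -0.15, "dz": -0.15, "ax": 0, "ay": 0, "az": -0.95, "gripper": 1.0},
    {"dx": 0.67, "dy": -0.04, "dz": -0.14, "ax": 0, "ay": 0, "az": -0.96, "gripper": 1.0},
    {"dx": 0.66, "dy": 0.07, "dz": -0.15, "ax": 0, "ay": 0, "az": -0.95, "gripper": 1.0},
    {"dx": 0, "dy": 0, "dz": 0.5, "ax": 0, "ay": 0, "az": 0, "gripper": 1.0},
    {"dx": 0, "dy": 0, "dz": 0.5, "ax": 0, "ay": 0, "az": 0, "gripper": 1.0},
    {"dx": 0, "dy": 0, "dz": 0, "ax": 0, "ay": 0, "az": 0, "gripper": 1.0},
  ],
)

```text
clock: 16.77
eef_pos: [479.1, 14.5, 135.2]
eef_rot: [-3.139, -0.0, 1.7]
wrist_force: [-0.1, -0.5, -1.3]
finger_gap: 33.6
finger_force: 24.9
```

Emit:
jog_arm(
  commands=[
    {"dx": 0, "dy": 0, "dz": 0.7, "ax": 0, "ay": 0, "az": 0, "gripper": 1.0},
    {"dx": 0, "dy": 0, "dz": 0.7, "ax": 0, "ay": 0, "az": 0, "gripper": 1.0},
    {"dx": 0, "dy": 0, "dz": 0.5, "ax": 0, "ay": 0, "az": 0, "gripper": 1.0},
    {"dx": 0, "dy": 0, "dz": 0, "ax": 0, "ay": 0, "az": 0, "gripper": 1.0},
    {"dx": 0, "dy": 0, "dz": 0, "ax": 0, "ay": 0, "az": 0, "gripper": 1.0},
  ],
)

```text
clock: 17.4
eef_pos: [480.5, 14.4, 61.5]
eef_rot: [3.14, 0.0, 1.7]
wrist_force: [-0.4, 0.3, -1.3]
finger_gap: 33.9
finger_force: 24.9
```

Emit:
jog_arm(
  commands=[
    {"dx": 0, "dy": 0, "dz": 0, "ax": 0, "ay": 0, "az": 0, "gripper": 0.47},
    {"dx": 0, "dy": 0, "dz": 0, "ax": 0, "ay": 0, "az": 0, "gripper": 0.47},
    {"dx": 0, "dy": 0, "dz": 0, "ax": 0, "ay": 0, "az": 0, "gripper": 0.47},
    {"dx": 0, "dy": 0, "dz": -0.7, "ax": 0, "ay": 0, "az": 0, "gripper": 0.47},
    {"dx": 0, "dy": 0, "dz": -0.9, "ax": 0, "ay": 0, "az": 0, "gripper": 0.47},
    {"dx": 0, "dy": 0, "dz": -0.9, "ax": 0, "ay": 0, "az": 0, "gripper": 0.47},
    {"dx": -0.8, "dy": 0, "dz": -0.5, "ax": 0, "ay": 0, "az": 0.9, "gripper": 0.47},
    {"dx": -0.9, "dy": 0, "dz": 0, "ax": 0, "ay": 0, "az": 0.9, "gripper": 0.47},
    {"dx": -0.9, "dy": 0.2, "dz": 0, "ax": 0, "ay": 0, "az": 0.9, "gripper": 0.47},
    {"dx": -0.9, "dy": 0.4, "dz": 0, "ax": 0, "ay": 0, "az": 0.9, "gripper": 0.47},
  ],
)

```text
clock: 18.65
eef_pos: [487.2, -130.5, 180.5]
eef_rot: [3.141, -0.0, 1.067]
wrist_force: [0.9, -0.3, 0.3]
finger_gap: 49.5
finger_force: 0.0
```

```bash
python3 cyc.py 502 -453 60 | cut -c1-1200
```

```text
(array([558.98297119, -15.74132729]), np.float32(0.6550019), array([61., 34.]), (array([549.3, -14.7,  64.2]), np.float64(0.39)))
(array([ 502.18634033, -453.03155518]), np.float32(0.42573762), array([60., 34.]), (array([ 501.8, -453.1,   20.6]), np.float64(0.28)))
(array([488.64321899,  13.64473343]), np.float32(1.7144327), array([34., 62.]), (array([481.8,  13.9,  63.6]), np.float64(0.46)))
(array([425.9776001 , 115.62545776]), np.float32(0.58303785), array([68., 34.]), (array([419.5, 105.2, 162. ]), np.float64(11.76)))
pick [ 502.18634033 -453.03155518] 0.42573762 place [538.8911229   60.31199901] 2.7479938779914943
TO
[{"dx":-0.76,"dy":0.47,"dz":0.25,"ax":0,"ay":0,"az":0.41,"gripper":0.47},{"dx":-0.72,"dy":0.52,"dz":0.25,"ax":0,"ay":0,"az":0.41,"gripper":0.47},{"dx":-0.69,"dy":0.57,"dz":0.25,"ax":0,"ay":0,"az":0.41,"gripper":0.47},{"dx":-0.64,"dy":0.62,"dz":0.25,"ax":0,"ay":0,"az":0.41,"gripper":0.47},{"dx":-0.6,"dy":0.66,"dz":0.25,"ax":0,"ay":0,"az":0.4,"gripper":0.47},{"dx":-0.55,"dy":0.7,"dz":0.25,"ax":0,"ay":0,"az":0.41,"gripper":0.47},{"dx":-0.5,"dy":0.74,"dz":0.25,"ax":0,"a
[... 1796 characters left out ...]
0,"gripper":1.0}]
LOWER
[{"dx":0,"dy":0,"dz":0.58,"ax":0,"ay":0,"az":0,"gripper":1.0},{"dx":0,"dy":0,"dz":0.58,"ax":0,"ay":0,"az":0,"gripper":1.0},{"dx":0,"dy":0,"dz":0.58,"ax":0,"ay":0,"az":0,"gripper":1.0},{"dx":0,"dy":0,"dz":0.59,"ax":0,"ay":0,"az":0,"gripper":1.0},{"dx":0,"dy":0,"dz":0,"ax":0,"ay":0,"az":0,"gripper":0.42},{"dx":0,"dy":0,"dz":0,"ax":0,"ay":0,"az":0,"gripper":0.42},{"dx":0,"dy":0,"dz":0,"ax":0,"ay":0,"az":0,"gripper":0.42},{"dx":0,"dy":0,"dz":-0.77,"ax":0,"ay":0,"az":0,"gripper":0.47},{"dx":0,"dy":0,"dz":-0.77,"ax":0,"ay":0,"az":0,"gripper":0.47},{"dx":0,"dy":0,"dz":-0.77,"ax":0,"ay":0,"az":0,"gripper":0.47}]
[{"dx":0,"dy":0,"dz":-0.77,"ax":0,"ay":0,"az":0,"gripper":0.47}]
```

Emit:
jog_arm(
  commands=[
    {"dx": -0.76, "dy": 0.47, "dz": 0.25, "ax": 0, "ay": 0, "az": 0.41, "gripper": 0.47},
    {"dx": -0.72, "dy": 0.52, "dz": 0.25, "ax": 0, "ay": 0, "az": 0.41, "gripper": 0.47},
    {"dx": -0.69, "dy": 0.57, "dz": 0.25, "ax": 0, "ay": 0, "az": 0.41, "gripper": 0.47},
    {"dx": -0.64, "dy": 0.62, "dz": 0.25, "ax": 0, "ay": 0, "az": 0.41, "gripper": 0.47},
    {"dx": -0.6, "dy": 0.66, "dz": 0.25, "ax": 0, "ay": 0, "az": 0.4, "gripper": 0.47},
    {"dx": -0.55, "dy": 0.7, "dz": 0.25, "ax": 0, "ay": 0, "az": 0.41, "gripper": 0.47},
    {"dx": -0.5, "dy": 0.74, "dz": 0.25, "ax": 0, "ay": 0, "az": 0.4, "gripper": 0.47},
    {"dx": -0.44, "dy": 0.78, "dz": 0.25, "ax": 0, "ay": 0, "az": 0.41, "gripper": 0.47},
    {"dx": -0.39, "dy": 0.81, "dz": 0.26, "ax": 0, "ay": 0, "az": 0.4, "gripper": 0.47},
    {"dx": 0, "dy": 0, "dz": 0.67, "ax": 0, "ay": 0, "az": 0, "gripper": 0.47},
  ],
)

```text
clock: 20.0
eef_pos: [504.7, -452.2, 63.3]
eef_rot: [3.139, -0.001, 0.432]
wrist_force: [-0.4, 0.5, -0.5]
finger_gap: 49.7
finger_force: 0.0
```

Emit:
jog_arm(
  commands=[
    {"dx": 0, "dy": 0, "dz": 0.66, "ax": 0, "ay": 0, "az": 0, "gripper": 0.47},
    {"dx": 0, "dy": 0, "dz": 0.62, "ax": 0, "ay": 0, "az": 0, "gripper": 0.47},
    {"dx": 0, "dy": 0, "dz": 0, "ax": 0, "ay": 0, "az": 0, "gripper": 0.47},
    {"dx": 0, "dy": 0, "dz": 0, "ax": 0, "ay": 0, "az": 0, "gripper": 1.0},
    {"dx": 0, "dy": 0, "dz": 0, "ax": 0, "ay": 0, "az": 0, "gripper": 1.0},
    {"dx": 0, "dy": 0, "dz": 0, "ax": 0, "ay": 0, "az": 0, "gripper": 1.0},
    {"dx": 0, "dy": 0, "dz": 0, "ax": 0, "ay": 0, "az": 0, "gripper": 1.0},
    {"dx": 0, "dy": 0, "dz": -0.75, "ax": 0, "ay": 0, "az": 0, "gripper": 1.0},
    {"dx": 0, "dy": 0, "dz": -0.75, "ax": 0, "ay": 0, "az": 0, "gripper": 1.0},
    {"dx": 0, "dy": 0, "dz": -0.75, "ax": 0, "ay": 0, "az": 0, "gripper": 1.0},
  ],
)

```text
clock: 21.25
eef_pos: [504.2, -450.3, 102.6]
eef_rot: [-3.141, 0.0, 0.433]
wrist_force: [-0.7, -0.4, -1.1]
finger_gap: 33.9
finger_force: 25.0
```

Run:
```python
from plan import *
s,p,R=state();print(p,s["finger_gap"])
plan([([538.9,60.3,175],down(-.394),1.),([538.9,60.3,135],None,1.,2)],step=48)
```

```text
[ 504.15229418 -450.3237683   102.55759359] 33.91455798065768
[{"dx":0.56,"dy":-1.02,"dz":-0.16,"ax":0,"ay":0,"az":0.43,"gripper":1.0},{"dx":0.48,"dy":-1.06,"dz":-0.16,"ax":0,"ay":0,"az":0.43,"gripper":1.0},{"dx":0.4,"dy":-1.09,"dz":-0.17,"ax":0,"ay":0,"az":0.43,"gripper":1.0},{"dx":0.32,"dy":-1.12,"dz":-0.16,"ax":0,"ay":0,"az":0.43,"gripper":1.0},{"dx":0.23,"dy":-1.14,"dz":-0.17,"ax":0,"ay":0,"az":0.43,"gripper":1.0},{"dx":0.15,"dy":-1.15,"dz":-0.16,"ax":0,"ay":0,"az":0.43,"gripper":1.0},{"dx":0.06,"dy":-1.16,"dz":-0.17,"ax":0,"ay":0,"az":0.43,"gripper":1.0},{"dx":-0.03,"dy":-1.16,"dz":-0.16,"ax":0,"ay":0,"az":0.43,"gripper":1.0},{"dx":-0.12,"dy":-1.16,"dz":-0.17,"ax":0,"ay":0,"az":0.43,"gripper":1.0},{"dx":-0.2,"dy":-1.15,"dz":-0.16,"ax":0,"ay":0,"az":0.44,"gripper":1.0}]
[{"dx":-0.29,"dy":-1.13,"dz":-0.17,"ax":0,"ay":0,"az":0.43,"gripper":1.0},{"dx":0,"dy":0,"dz":0.5,"ax":0,"ay":0,"az":0,"gripper":1.0},{"dx":0,"dy":0,"dz":0.5,"ax":0,"ay":0,"az":0,"gripper":1.0}]
```

Run:
```python
from plan import *
plan([([538.9,60.3,175],down(-.394),1.),([538.9,60.3,135],None,1.,2)])
```

```text
[{"dx":0.44,"dy":-0.8,"dz":-0.13,"ax":0,"ay":0,"az":0.34,"gripper":1.0},{"dx":0.39,"dy":-0.83,"dz":-0.13,"ax":0,"ay":0,"az":0.34,"gripper":1.0},{"dx":0.34,"dy":-0.85,"dz":-0.13,"ax":0,"ay":0,"az":0.34,"gripper":1.0},{"dx":0.29,"dy":-0.87,"dz":-0.13,"ax":0,"ay":0,"az":0.34,"gripper":1.0},{"dx":0.24,"dy":-0.88,"dz":-0.13,"ax":0,"ay":0,"az":0.34,"gripper":1.0},{"dx":0.19,"dy":-0.89,"dz":-0.13,"ax":0,"ay":0,"az":0.34,"gripper":1.0},{"dx":0.13,"dy":-0.9,"dz":-0.13,"ax":0,"ay":0,"az":0.34,"gripper":1.0},{"dx":0.08,"dy":-0.91,"dz":-0.13,"ax":0,"ay":0,"az":0.34,"gripper":1.0},{"dx":0.02,"dy":-0.91,"dz":-0.13,"ax":0,"ay":0,"az":0.34,"gripper":1.0},{"dx":-0.03,"dy":-0.92,"dz":-0.13,"ax":0,"ay":0,"az":0.34,"gripper":1.0}]
[{"dx":-0.08,"dy":-0.91,"dz":-0.13,"ax":0,"ay":0,"az":0.34,"gripper":1.0},{"dx":-0.14,"dy":-0.9,"dz":-0.13,"ax":0,"ay":0,"az":0.33,"gripper":1.0},{"dx":-0.19,"dy":-0.9,"dz":-0.12,"ax":0,"ay":0,"az":0.34,"gripper":1.0},{"dx":-0.24,"dy":-0.88,"dz":-0.13,"ax":0,"ay":0,"az":0.33,"gripper":1.0},{"dx":0,"dy":0,"dz":0.5,"ax":0,"ay":0,"az":0,"gripper":1.0},{"dx":0,"dy":0,"dz":0.5,"ax":0,"ay":0,"az":0,"gripper":1.0}]
```

Emit:
jog_arm(
  commands=[
    {"dx": 0.44, "dy": -0.8, "dz": -0.13, "ax": 0, "ay": 0, "az": 0.34, "gripper": 1.0},
    {"dx": 0.39, "dy": -0.83, "dz": -0.13, "ax": 0, "ay": 0, "az": 0.34, "gripper": 1.0},
    {"dx": 0.34, "dy": -0.85, "dz": -0.13, "ax": 0, "ay": 0, "az": 0.34, "gripper": 1.0},
    {"dx": 0.29, "dy": -0.87, "dz": -0.13, "ax": 0, "ay": 0, "az": 0.34, "gripper": 1.0},
    {"dx": 0.24, "dy": -0.88, "dz": -0.13, "ax": 0, "ay": 0, "az": 0.34, "gripper": 1.0},
    {"dx": 0.19, "dy": -0.89, "dz": -0.13, "ax": 0, "ay": 0, "az": 0.34, "gripper": 1.0},
    {"dx": 0.13, "dy": -0.9, "dz": -0.13, "ax": 0, "ay": 0, "az": 0.34, "gripper": 1.0},
    {"dx": 0.08, "dy": -0.91, "dz": -0.13, "ax": 0, "ay": 0, "az": 0.34, "gripper": 1.0},
    {"dx": 0.02, "dy": -0.91, "dz": -0.13, "ax": 0, "ay": 0, "az": 0.34, "gripper": 1.0},
    {"dx": -0.03, "dy": -0.92, "dz": -0.13, "ax": 0, "ay": 0, "az": 0.34, "gripper": 1.0},
  ],
)

```text
clock: 22.5
eef_pos: [529.0, -84.6, 154.0]
eef_rot: [3.141, 0.0, -0.162]
wrist_force: [0.9, -0.3, -1.1]
finger_gap: 33.7
finger_force: 25.0
```

Emit:
jog_arm(
  commands=[
    {"dx": -0.08, "dy": -0.91, "dz": -0.13, "ax": 0, "ay": 0, "az": 0.34, "gripper": 1.0},
    {"dx": -0.14, "dy": -0.9, "dz": -0.13, "ax": 0, "ay": 0, "az": 0.33, "gripper": 1.0},
    {"dx": -0.19, "dy": -0.9, "dz": -0.12, "ax": 0, "ay": 0, "az": 0.34, "gripper": 1.0},
    {"dx": -0.24, "dy": -0.88, "dz": -0.13, "ax": 0, "ay": 0, "az": 0.33, "gripper": 1.0},
    {"dx": 0, "dy": 0, "dz": 0.5, "ax": 0, "ay": 0, "az": 0, "gripper": 1.0},
    {"dx": 0, "dy": 0, "dz": 0.5, "ax": 0, "ay": 0, "az": 0, "gripper": 1.0},
    {"dx": 0, "dy": 0, "dz": 0, "ax": 0, "ay": 0, "az": 0, "gripper": 1.0},
  ],
)

```text
clock: 23.38
eef_pos: [538.5, 60.2, 133.1]
eef_rot: [3.14, 0.002, -0.394]
wrist_force: [0.6, -0.7, -1.8]
finger_gap: 33.7
finger_force: 25.0
```

Emit:
jog_arm(
  commands=[
    {"dx": 0, "dy": 0, "dz": 0.7, "ax": 0, "ay": 0, "az": 0, "gripper": 1.0},
    {"dx": 0, "dy": 0, "dz": 0.7, "ax": 0, "ay": 0, "az": 0, "gripper": 1.0},
    {"dx": 0, "dy": 0, "dz": 0.46, "ax": 0, "ay": 0, "az": 0, "gripper": 1.0},
    {"dx": 0, "dy": 0, "dz": 0, "ax": 0, "ay": 0, "az": 0, "gripper": 1.0},
    {"dx": 0, "dy": 0, "dz": 0, "ax": 0, "ay": 0, "az": 0, "gripper": 1.0},
  ],
)

```text
clock: 24.0
eef_pos: [540.0, 60.2, 61.2]
eef_rot: [-3.141, -0.002, -0.394]
wrist_force: [0.4, -0.2, -1.1]
finger_gap: 34.3
finger_force: 25.0
```

Emit:
jog_arm(
  commands=[
    {"dx": 0, "dy": 0, "dz": 0, "ax": 0, "ay": 0, "az": 0, "gripper": 0.47},
    {"dx": 0, "dy": 0, "dz": 0, "ax": 0, "ay": 0, "az": 0, "gripper": 0.47},
    {"dx": 0, "dy": 0, "dz": 0, "ax": 0, "ay": 0, "az": 0, "gripper": 0.47},
    {"dx": 0, "dy": 0, "dz": -0.7, "ax": 0, "ay": 0, "az": 0, "gripper": 0.47},
    {"dx": 0, "dy": 0, "dz": -0.9, "ax": 0, "ay": 0, "az": 0, "gripper": 0.47},
    {"dx": 0, "dy": 0, "dz": -0.9, "ax": 0, "ay": 0, "az": 0, "gripper": 0.47},
    {"dx": -0.5, "dy": -0.8, "dz": -0.8, "ax": 0, "ay": 0, "az": 0, "gripper": 0.1},
    {"dx": -0.5, "dy": -1, "dz": -0.7, "ax": 0, "ay": 0, "az": 0, "gripper": 0.1},
    {"dx": -0.5, "dy": -1, "dz": -0.7, "ax": 0, "ay": 0, "az": 0, "gripper": 0.1},
    {"dx": -0.5, "dy": -1, "dz": 0, "ax": 0, "ay": 0, "az": 0, "gripper": 0.1},
  ],
)

```text
clock: 25.25
eef_pos: [524.1, 232.9, 250.4]
eef_rot: [-3.139, -0.003, -0.394]
wrist_force: [0.3, -0.1, -0.3]
finger_gap: 83.6
finger_force: 0.0
```

```bash
cat > kin.py <<'E'
import numpy as np
from scipy.optimize import least_squares
from scipy.spatial.transform import Rotation as Ro
def fk(q,P):
    a1,d1,L2,a3,d4,d6,s4,s6=P if len(P)==8 else (*P,1,1)
    r=lambda ax,t:Ro.from_euler(ax,t)
    R1=r('z',q[0]);p=R1.apply([a1,0,d1]);R=R1*r('y',q[1]);p=p+R.apply([0,0,L2])
    R=R*r('y',q[2]);p=p+R.apply([a3,0,d4]);R=R*r('z',s4*q[3])*r('y',q[4]);p=p+R.apply([0,0,d6])
    R=R*r('z',s6*q[5]);return p,R
E
python3 - <<'E'
from plan import *; from h import *; from kin import *
s,p,R=state()
L=[json.loads(l) for l in open("log.txt")]
f=lambda P:np.concatenate([fk(l[0],P)[0]-l[1] for l in L])
r=least_squares(f,[0,300,400,0,400,200],x_scale=100)
print(r.x,np.abs(r.fun).max())
for s6 in(1,-1):
    print(s6,[((fk(l[0],[*r.x,1,s6])[1].inv())*Ro.from_euler('xyz',l[2])).as_euler('zyx').round(2).tolist() for l in L[:8:3]])
np.save("P.npy",r.x)
for b in blanks(): print(b)
t=cam("top");sd=cam("side")
for n,c in(("top",t),("side",sd)):
    print(n,[(b[0],b[1]) for b in blobs(mask(c["image"],"orange"),5,2000)])
a=t["image"][150:260,120:300];b=sd["image"][150:350,120:310]
cv2.imwrite("pics/c3.png",np.vstack([cv2.resize(a,(480,293)),cv2.resize(b,(480,305))])[:,:,::-1])
E
```

```text
[-1.99575380e+00  3.13767669e+03  4.28092030e+02  3.70853395e+01
  4.46712760e+02  3.18640392e+03] 36.80591290187834
1 [[1.57, 0.0, -0.0], [1.57, 0.0, -0.0], [1.57, 0.0, -0.0]]
-1 [[1.44, 0.0, -0.0], [-1.81, -0.0, -0.0], [2.69, 0.0, -0.0]]
(array([558.95349121, -15.76336288]), np.float32(0.64460444), array([62., 34.]), (array([549.3, -14.7,  64.4]), np.float64(0.28)))
(array([546.01037598,  63.49832535]), np.float32(2.7287333), array([35., 62.]), (array([536.5,  61.9,  65. ]), np.float64(0.22)))
(array([488.64321899,  13.64473343]), np.float32(1.7144327), array([34., 62.]), (array([481.8,  13.9,  63.6]), np.float64(0.49)))
top [(array([104.875  ,  15.78125]), np.int32(64)), (array([107.45918367,  29.40816327]), np.int32(98)), (array([105.83333333,  38.83333333]), np.int32(6))]
side [(array([187.66666667, 258.        ]), np.int32(18)), (array([179.31578947, 259.73684211]), np.int32(19))]
```

View pics/c3.png

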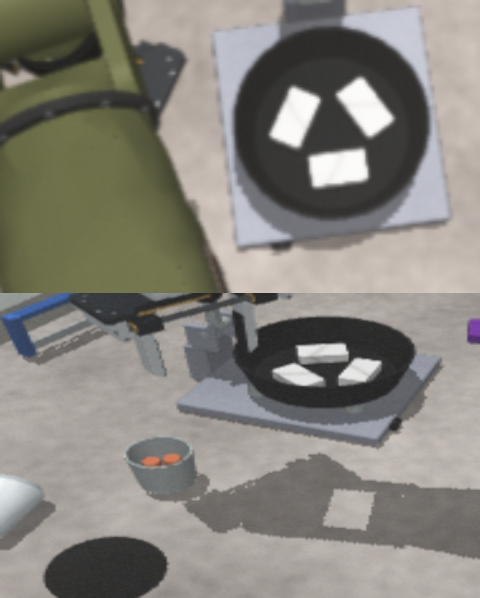

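All three blanks lie flat in the bowl and the cup is undisturbed. Now I'll refine the cup, mat and bowl positions by edge fitting on the first images, and plan the cup approach with the tool tilted.

```bash
cat > fit.py <<'E'
from h import *
from scipy.optimize import minimize
def edgefit(imgs,cs,circ,x0,rng=12):
    """circ: list of (r,z) ; maximise mean gradient along projected circles in all images"""
    G=[]
    for im in imgs:
        g=cv2.GaussianBlur(cv2.cvtColor(im,cv2.COLOR_RGB2GRAY).astype(np.float32),(0,0),1.0)
        G.append(np.hypot(cv2.Sobel(g,5,1,0),cv2.Sobel(g,5,0,1)))
    a=np.linspace(0,2*np.pi,90)
    def sc(v):
        t=0
        for g,c in zip(G,cs):
            for r,z in circ:
                pt=np.array([proj(c,[v[0]+r*np.cos(q),v[1]+r*np.sin(q),z]) for q in a],np.float32)
                t+=cv2.remap(g,pt[:,0],pt[:,1],cv2.INTER_LINEAR).mean()
        return -t
    best=min(((sc((x0[0]+i,x0[1]+j)),i,j) for i in range(-rng,rng+1,3) for j in range(-rng,rng+1,3)))
    r=minimize(sc,[x0[0]+best[1],x0[1]+best[2]],method="Nelder-Mead");return r.x,-r.fun
E
python3 - <<'E'
from fit import *; from plan import *
t=cam("top");s=cam("side");ti,si=np.load("top0.npy"),np.load("side0.npy")
for nm,ci,x0 in(("cup",[(34,75)],(550,289)),("mat",[(55,4)],(499,453)),("bowl",[(105,105)],(522,21))):
    print(nm,[edgefit(i,c,ci,x0) for i,c in(([ti],[t]),([si],[s]),([ti,si],[t,s]))])
E
```

```text
cup [(array([551.88199088, 292.1998498 ]), np.float64(134.32638549804688)), (array([551.59200955, 297.19475112]), np.float64(93.05154418945312)), (array([551.3302744 , 294.05011763]), np.float64(218.48898315429688))]
mat [(array([500.7325537, 454.0829766]), np.float64(266.4577331542969)), (array([500.45024722, 455.58398207]), np.float64(255.35214233398438)), (array([500.70677367, 454.84903521]), np.float64(516.4824829101562))]
bowl [(array([523.15356252,  22.26856003]), np.float64(223.01242065429688)), (array([523.47709025,  24.23574191]), np.float64(159.7146453857422)), (array([523.54235531,  22.9023821 ]), np.float64(378.35687255859375))]
```

```bash
cat > cup.py <<'E'
from plan import *
CUP=np.array([551.5,293.,0])
def ori(az,beta):
    """closing axis radial at azimuth az; beta(deg): tool tilt about tool y from straight down"""
    return down(az+np.pi/2)*Ro.from_euler('y',np.radians(beta))
E
python3 - <<'E'
from cup import *
az=np.arctan2(293,551.5);R=ori(az,-35);d=R.apply([0,0,1]);print(d,R.apply([0,1,0]))
G=CUP+[0,0,47]
plan([([524,233,260],down(.7),0.),(G-130*d+[0,0,40],R,0.),(G-109*d,None,0.),(G+11*d,None,0.,5)])
E
```

```text
[ 0.26910757 -0.50652842 -0.81915204] [8.83105353e-01 4.69174739e-01 1.11022302e-16]
[{"dx":0,"dy":-0.01,"dz":-0.04,"ax":0,"ay":0,"az":-0.9,"gripper":0.0},{"dx":0,"dy":-0.01,"dz":-0.04,"ax":0,"ay":0,"az":-0.9,"gripper":0.0},{"dx":0,"dy":-0.01,"dz":-0.05,"ax":0,"ay":0,"az":-0.89,"gripper":0.0},{"dx":0,"dy":-0.01,"dz":-0.04,"ax":0,"ay":0,"az":-0.9,"gripper":0.0},{"dx":0,"dy":-0.01,"dz":-0.05,"ax":0,"ay":0,"az":-0.89,"gripper":0.0},{"dx":0,"dy":-0.01,"dz":-0.04,"ax":0,"ay":0,"az":-0.9,"gripper":0.0},{"dx":0.01,"dy":0,"dz":-0.05,"ax":0,"ay":0,"az":-0.89,"gripper":0.0},{"dx":0.21,"dy":-0.28,"dz":0.18,"ax":-0.26,"ay":-0.33,"az":-0.84,"gripper":0.0},{"dx":0.26,"dy":-0.25,"dz":0.16,"ax":-0.26,"ay":-0.33,"az":-0.84,"gripper":0.0},{"dx":0.3,"dy":-0.22,"dz":0.13,"ax":-0.27,"ay":-0.33,"az":-0.84,"gripper":0.0}]
[{"dx":0.34,"dy":-0.18,"dz":0.11,"ax":-0.26,"ay":-0.33,"az":-0.83,"gripper":0.0},{"dx":0.37,"dy":-0.13,"dz":0.08,"ax":-0.27,"ay":-0.32,"az":-0.83,"gripper":0.0},{"dx":0.38,"dy":-0.08,"dz":0.05,"ax":-0.26,"ay":-0.33,"az":-0.84,"gripper":0.0},{"dx":0.4,"dy":-0.03,"dz":0.03,"ax":-0.27,"ay":-0.32,"az":-0.83,"gripper":0.0},{"dx":0.39,"dy":0.03,"dz":0,"ax":-0.26,"ay":-0.33,"az":-0.84,"gripper":0.0},{"dx":0.39,"dy":0.09,"dz":-0.02,"ax":-0.27,"ay":-0.32,"az":-0.83,"gripper":0.0},{"dx":0.29,"dy":0,"dz":0.67,"ax":0,"ay":0,"az":0,"gripper":0.0},{"dx":0.28,"dy":0,"dz":0.68,"ax":0,"ay":0,"az":0,"gripper":0.0},{"dx":0,"dy":0,"dz":0.6,"ax":0,"ay":0,"az":0,"gripper":0.0},{"dx":0,"dy":0,"dz":0.6,"ax":0,"ay":0,"az":0,"gripper":0.0}]
[{"dx":0,"dy":0,"dz":0.6,"ax":0,"ay":0,"az":0,"gripper":0.0},{"dx":0,"dy":0,"dz":0.6,"ax":0,"ay":0,"az":0,"gripper":0.0},{"dx":0,"dy":0,"dz":0.6,"ax":0,"ay":0,"az":0,"gripper":0.0}]
```

Emit:
jog_arm(
  commands=[
    {"dx": 0, "dy": -0.01, "dz": -0.04, "ax": 0, "ay": 0, "az": -0.9, "gripper": 0.0},
    {"dx": 0, "dy": -0.01, "dz": -0.04, "ax": 0, "ay": 0, "az": -0.9, "gripper": 0.0},
    {"dx": 0, "dy": -0.01, "dz": -0.05, "ax": 0, "ay": 0, "az": -0.89, "gripper": 0.0},
    {"dx": 0, "dy": -0.01, "dz": -0.04, "ax": 0, "ay": 0, "az": -0.9, "gripper": 0.0},
    {"dx": 0, "dy": -0.01, "dz": -0.05, "ax": 0, "ay": 0, "az": -0.89, "gripper": 0.0},
    {"dx": 0, "dy": -0.01, "dz": -0.04, "ax": 0, "ay": 0, "az": -0.9, "gripper": 0.0},
    {"dx": 0.01, "dy": 0, "dz": -0.05, "ax": 0, "ay": 0, "az": -0.89, "gripper": 0.0},
    {"dx": 0.21, "dy": -0.28, "dz": 0.18, "ax": -0.26, "ay": -0.33, "az": -0.84, "gripper": 0.0},
    {"dx": 0.26, "dy": -0.25, "dz": 0.16, "ax": -0.26, "ay": -0.33, "az": -0.84, "gripper": 0.0},
    {"dx": 0.3, "dy": -0.22, "dz": 0.13, "ax": -0.27, "ay": -0.33, "az": -0.84, "gripper": 0.0},
  ],
)

```text
clock: 26.8
eef_pos: [522.3, 274.7, 238.2]
eef_rot: [3.044, 0.199, 1.135]
wrist_force: [-1.1, -0.2, 0.0]
finger_gap: 94.3
finger_force: 0.0
```

Emit:
jog_arm(
  commands=[
    {"dx": 0.34, "dy": -0.18, "dz": 0.11, "ax": -0.26, "ay": -0.33, "az": -0.83, "gripper": 0.0},
    {"dx": 0.37, "dy": -0.13, "dz": 0.08, "ax": -0.27, "ay": -0.32, "az": -0.83, "gripper": 0.0},
    {"dx": 0.38, "dy": -0.08, "dz": 0.05, "ax": -0.26, "ay": -0.33, "az": -0.84, "gripper": 0.0},
    {"dx": 0.4, "dy": -0.03, "dz": 0.03, "ax": -0.27, "ay": -0.32, "az": -0.83, "gripper": 0.0},
    {"dx": 0.39, "dy": 0.03, "dz": 0, "ax": -0.26, "ay": -0.33, "az": -0.84, "gripper": 0.0},
    {"dx": 0.39, "dy": 0.09, "dz": -0.02, "ax": -0.27, "ay": -0.32, "az": -0.83, "gripper": 0.0},
    {"dx": 0, "dy": 0, "dz": 0, "ax": 0, "ay": 0, "az": 0, "gripper": 0.0},
  ],
)

```text
clock: 27.68
eef_pos: [516.0, 359.6, 192.6]
eef_rot: [-3.14, 0.611, 2.06]
wrist_force: [-0.1, 0.2, 0.4]
finger_gap: 93.9
finger_force: 0.0
```

Run:
```python
from cup import *; from kin import *
s,p,R=state();print(p,s["joints"],R.apply([0,0,1]),R.apply([0,1,0]))
L=[json.loads(l) for l in open("log.txt")]
# lateral offset variants: before j4 (b1)  or along forearm rolling frame (b2)
def fk2(q,P,var):
    a1,d1,L2,a3,d4,d6,b=P
    r=lambda ax,t:Ro.from_euler(ax,t)
    R1=r('z',q[0]);pp=R1.apply([a1,b if var==0 else 0,d1]);Rr=R1*r('y',q[1]);pp=pp+Rr.apply([0,0,L2]);Rr=Rr*r('y',q[2]);pp=pp+Rr.apply([a3,0,d4])
    Rr=Rr*r('z',q[3]);pp=pp+Rr.apply([0,b if var==1 else 0,0]);Rr=Rr*r('y',q[4]);pp=pp+Rr.apply([0,0,d6]);return pp,Rr*r('z',q[5]+np.pi/2)
for var in(0,1):
    r=least_squares(lambda P:np.concatenate([fk2(l[0],P,var)[0]-l[1] for l in L]),[0,300,400,0,400,250,37],x_scale=100)
    print(var,r.x.round(1),np.abs(r.fun).max())
az=np.arctan2(293,551.5);Q=ori(az,-35);d=Q.apply([0,0,1]);G=CUP+[0,0,47]
plan([(G-109*d,Q,0.),(G+11*d,None,0.,5)])
```

```text
[515.96891375 359.63823001 192.56781747] [ 0.78055376  0.61187998  1.23349488 -0.58223819  1.50853855  0.39247875] [ 0.26814938 -0.50686521 -0.81925794] [ 0.88300224  0.46936674 -0.00137828]
0 [ -0.  221.2 424.2  40.9 447.5 262.6  36.6] 2.0406787371030077e-10
1 [  5.  218.9 422.9  40.4 443.2 259.1  36.1] 17.89918770086362
[{"dx":0.27,"dy":0,"dz":0.67,"ax":0,"ay":0,"az":0,"gripper":0.0},{"dx":0.27,"dy":0,"dz":0.67,"ax":-0.01,"ay":0,"az":0.01,"gripper":0.0},{"dx":0,"dy":0,"dz":0.6,"ax":0,"ay":0,"az":0,"gripper":0.0},{"dx":0,"dy":0,"dz":0.6,"ax":0,"ay":0,"az":0,"gripper":0.0},{"dx":0,"dy":0,"dz":0.6,"ax":0,"ay":0,"az":0,"gripper":0.0},{"dx":0,"dy":0,"dz":0.6,"ax":0,"ay":0,"az":0,"gripper":0.0},{"dx":0,"dy":0,"dz":0.6,"ax":0,"ay":0,"az":0,"gripper":0.0}]
```

Emit:
jog_arm(
  commands=[
    {"dx": 0.27, "dy": 0, "dz": 0.67, "ax": 0, "ay": 0, "az": 0, "gripper": 0.0},
    {"dx": 0.27, "dy": 0, "dz": 0.67, "ax": 0, "ay": 0, "az": 0, "gripper": 0.0},
    {"dx": 0, "dy": 0, "dz": 0.6, "ax": 0, "ay": 0, "az": 0, "gripper": 0.0},
    {"dx": 0, "dy": 0, "dz": 0.6, "ax": 0, "ay": 0, "az": 0, "gripper": 0.0},
    {"dx": 0, "dy": 0, "dz": 0.6, "ax": 0, "ay": 0, "az": 0, "gripper": 0.0},
    {"dx": 0, "dy": 0, "dz": 0.6, "ax": 0, "ay": 0, "az": 0, "gripper": 0.0},
    {"dx": 0, "dy": 0, "dz": 0.6, "ax": 0, "ay": 0, "az": 0, "gripper": 0.0},
    {"dx": 0, "dy": 0, "dz": 0, "ax": 0, "ay": 0, "az": 0, "gripper": 0.0},
  ],
)

```text
clock: 28.68
eef_pos: [555.3, 285.4, 38.5]
eef_rot: [3.141, 0.61, 2.053]
wrist_force: [0.1, 0.1, -0.2]
finger_gap: 93.8
finger_force: 0.0
```

```bash
cat >> kin.py <<'E'
PP=[0,221.2,424.2,40.9,447.5,262.6,36.6]
LO=np.array([-3.03,-.79,.23,-1.04,0,-2.55]);HI=np.array([3.03,2.21,2.52,4.18,3.07,2.55])
def fk2(q,P=PP):
    a1,d1,L2,a3,d4,d6,b=P;r=Ro.from_euler
    R1=r('z',q[0]);p=R1.apply([a1,b,d1]);R=R1*r('y',q[1]);p=p+R.apply([0,0,L2]);R=R*r('y',q[2]);p=p+R.apply([a3,0,d4])
    R=R*r('z',q[3])*r('y',q[4]);w=p;p=p+R.apply([0,0,d6]);return p,R*r('z',q[5]+np.pi/2),w
def ik(p,R,q0):
    f=lambda q:np.concatenate([(fk2(q)[0]-p)/100,(fk2(q)[1].inv()*R).as_rotvec()])
    s=least_squares(f,np.clip(q0,LO+1e-3,HI-1e-3),bounds=(LO,HI));return s.x,np.abs(s.fun).max()
E
python3 - <<'E'
from h import *; from cup import *; from kin import *
s,p,R=state();print(p,s["joints"],s["wrist_force"])
# pour: pivot. cup grip point G at height zg; mouth offset 28 above G along u
q=np.array(s["joints"])
az=np.arctan2(293,551.5)
for (azp,x,y,z) in((0.05,515,60,230),(0.05,515,75,240),(.13,510,60,250)):
    qq=q.copy()
    for k,b in enumerate(np.linspace(-35,95,14)):
        f=min(1,k/6);G=(1-f)*(CUP+[0,0,200])+f*np.array([x,y,z]);Rk=ori((1-f)*az+f*azp,b);u=Rk.apply(Ro.from_euler('y',np.radians(35)).apply([0,0,-1]))
        qq,e=ik(G+11*Rk.apply([0,0,1]),Rk,qq)
        print(int(b),qq.round(2),round(e,4),"rim",(G+28*u).round(),"w",fk2(qq)[2].round()) if k in(3,6,9,11,13) else 0
c=save("side","s4.png",(90,150,330,350),3)
E
```

```text
[555.29795684 285.44103848  38.53277171] [ 0.65452234  0.74557901  1.40401603 -0.65164049  1.19556135  0.48125813] [ 0.14601498  0.11794191 -0.20629019]
-5 [ 0.29  0.34  1.5  -0.09  1.31  0.05] 0.0 rim [537. 163. 239.] w [527. 198. 466.]
25 [-0.16  0.25  1.62  0.43  1.38 -0.32] 0.0 rim [516.  36. 244.] w [520. -46. 458.]
55 [-0.34  0.39  1.64  0.86  1.59 -0.6 ] 0.0 rim [516.  32. 230.] w [ 525. -146.  374.]
75 [-0.4   0.53  1.65  1.09  1.77 -0.72] 0.0 rim [516.  34. 220.] w [ 527. -183.  295.]
95 [-0.41  0.68  1.66  1.3   1.96 -0.81] 0.0 rim [516.  39. 212.] w [ 528. -190.  208.]
-5 [ 0.31  0.34  1.48 -0.09  1.32  0.06] 0.0 rim [537. 171. 244.] w [527. 205. 471.]
25 [-0.13  0.24  1.61  0.44  1.39 -0.28] 0.0 rim [516.  51. 254.] w [520. -31. 468.]
55 [-0.31  0.37  1.65  0.87  1.58 -0.57] 0.0 rim [516.  47. 240.] w [ 525. -131.  384.]
75 [-0.37  0.51  1.66  1.11  1.75 -0.7 ] 0.0 rim [516.  49. 230.] w [ 527. -168.  305.]
95 [-0.39  0.66  1.68  1.32  1.94 -0.79] 0.0 rim [516.  54. 222.] w [ 528. -175.  218.]
-5 [ 0.29  0.32  1.49 -0.09  1.33  0.01] 0.0 rim [535. 163. 249.] w [524. 197. 476.]
25 [-0.16  0.24  1.59  0.42  1.45 -0.37] 0.0 rim [513.  36. 264.] w [524. -45. 478.]
55 [-0.33  0.39  1.6   0.83  1.67 -0.6 ] 0.0 rim [514.  32. 250.] w [ 537. -144.  394.]
75 [-0.39  0.53  1.61  1.06  1.84 -0.7 ] 0.0 rim [513.  34. 240.] w [ 542. -181.  315.]
95 [-0.4   0.67  1.62  1.27  2.02 -0.76] 0.0 rim [513.  39. 232.] w [ 542. -189.  228.]
```

View pics/s4.png

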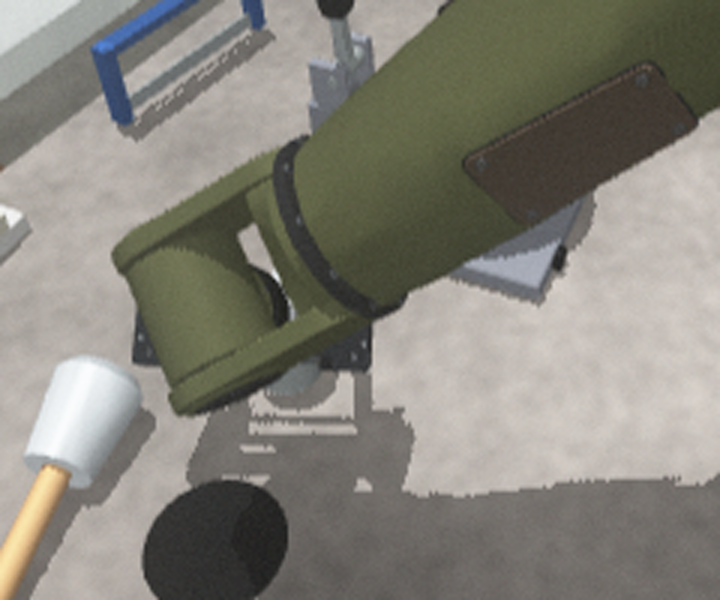

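The forearm hides the cup, but the forces are zero, so nothing is touching. IK confirms the whole pour is reachable. Closing on the cup.

Emit:
jog_arm(
  commands=[
    {"dx": 0, "dy": 0, "dz": 0, "ax": 0, "ay": 0, "az": 0, "gripper": 1.0},
    {"dx": 0, "dy": 0, "dz": 0, "ax": 0, "ay": 0, "az": 0, "gripper": 1.0},
    {"dx": 0, "dy": 0, "dz": 0, "ax": 0, "ay": 0, "az": 0, "gripper": 1.0},
    {"dx": 0, "dy": 0, "dz": 0, "ax": 0, "ay": 0, "az": 0, "gripper": 1.0},
    {"dx": 0, "dy": 0, "dz": 0, "ax": 0, "ay": 0, "az": 0, "gripper": 1.0},
  ],
  squeeze=30,
)

```text
clock: 29.35
eef_pos: [555.2, 288.1, 39.7]
eef_rot: [3.139, 0.61, 2.058]
wrist_force: [0.1, 2.9, 6.0]
finger_gap: 66.0
finger_force: 29.8
```

Run:
```python
from cup import *
s,p,R=state();print(p,R.as_euler('xyz'),s["finger_gap"])
az=np.arctan2(293,551.5)
w=lambda G,a,b,n=1:(np.array(G)+11*ori(a,b).apply([0,0,1]),ori(a,b),1.,n)
G0=p-11*R.apply([0,0,1]);print("G0",G0)
print("A");p,R=plan([w([*G0[:2],225],az,-35,6)],p,R)
print("B");p,R=plan([w([535,180,228],.27,-25,4),w([520,78,225],.05,-15,4)],p,R)
print("C");p,R=plan([w([520,78,200],.05,25,6)],p,R)
print("D");p,R=plan([w([520,78,198],.05,95,14)],p,R)
```

```text
[555.19113472 288.10492286  39.72600591] [3.13892153 0.61021555 2.05805385] 66.03765606393375
G0 [552.21386317 293.66103315  48.74074342]
A
[{"dx":-0.42,"dy":0,"dz":-0.6,"ax":0,"ay":0,"az":0,"gripper":1.0},{"dx":-0.42,"dy":0,"dz":-0.6,"ax":0,"ay":0,"az":0,"gripper":1.0},{"dx":-0.42,"dy":0,"dz":-0.6,"ax":0,"ay":0,"az":0,"gripper":1.0},{"dx":-0.42,"dy":0,"dz":-0.6,"ax":0,"ay":0,"az":0,"gripper":1.0},{"dx":-0.42,"dy":0,"dz":-0.61,"ax":0.01,"ay":0,"az":0,"gripper":1.0},{"dx":-0.43,"dy":0.01,"dz":-0.6,"ax":0,"ay":0,"az":-0.01,"gripper":1.0}]
B
[{"dx":-0.47,"dy":-0.44,"dz":0.31,"ax":0.16,"ay":0.25,"az":0.27,"gripper":1.0},{"dx":-0.5,"dy":-0.4,"dz":0.3,"ax":0.16,"ay":0.25,"az":0.27,"gripper":1.0},{"dx":-0.54,"dy":-0.37,"dz":0.3,"ax":0.15,"ay":0.25,"az":0.27,"gripper":1.0},{"dx":-0.56,"dy":-0.34,"dz":0.28,"ax":0.16,"ay":0.24,"az":0.28,"gripper":1.0},{"dx":-0.51,"dy":-0.26,"dz":0.26,"ax":0.11,"ay":0.25,"az":0.3,"gripper":1.0},{"dx":-0.54,"dy":-0.23,"dz":0.25,"ax":0.11,"ay":0.25,"az":0.3,"gripper":1.0},{"dx":-0.56,"dy":-0.2,"dz":0.23,"ax":0.1,"ay":0.25,"az":0.29,"gripper":1.0},{"dx":-0.58,"dy"
[... 673 characters left out ...]
":0.02,"dy":0,"dz":0,"ax":0,"ay":0.5,"az":0,"gripper":1.0},{"dx":0.02,"dy":0,"dz":0,"ax":0,"ay":0.5,"az":0,"gripper":1.0},{"dx":0.02,"dy":0,"dz":0,"ax":0,"ay":0.5,"az":0,"gripper":1.0},{"dx":0.02,"dy":0,"dz":0,"ax":0,"ay":0.5,"az":0,"gripper":1.0},{"dx":0.02,"dy":0,"dz":0,"ax":0,"ay":0.5,"az":0,"gripper":1.0},{"dx":0.02,"dy":0,"dz":0,"ax":0,"ay":0.5,"az":0,"gripper":1.0},{"dx":0.02,"dy":0,"dz":0,"ax":0,"ay":0.5,"az":0,"gripper":1.0}]
[{"dx":0.02,"dy":0,"dz":0.01,"ax":0,"ay":0.5,"az":0,"gripper":1.0},{"dx":0.01,"dy":0,"dz":0.01,"ax":0,"ay":0.5,"az":0,"gripper":1.0},{"dx":0.02,"dy":0,"dz":0,"ax":0,"ay":0.5,"az":0,"gripper":1.0},{"dx":0.01,"dy":0,"dz":0.01,"ax":0,"ay":0.5,"az":0,"gripper":1.0}]
```

Emit:
jog_arm(
  commands=[
    {"dx": -0.42, "dy": 0, "dz": -0.6, "ax": 0, "ay": 0, "az": 0, "gripper": 1.0},
    {"dx": -0.42, "dy": 0, "dz": -0.6, "ax": 0, "ay": 0, "az": 0, "gripper": 1.0},
    {"dx": -0.42, "dy": 0, "dz": -0.6, "ax": 0, "ay": 0, "az": 0, "gripper": 1.0},
    {"dx": -0.42, "dy": 0, "dz": -0.6, "ax": 0, "ay": 0, "az": 0, "gripper": 1.0},
    {"dx": -0.42, "dy": 0, "dz": -0.61, "ax": 0, "ay": 0, "az": 0, "gripper": 1.0},
    {"dx": -0.43, "dy": 0, "dz": -0.6, "ax": 0, "ay": 0, "az": 0, "gripper": 1.0},
    {"dx": 0, "dy": 0, "dz": 0, "ax": 0, "ay": 0, "az": 0, "gripper": 1.0},
  ],
)

```text
clock: 30.22
eef_pos: [555.1, 287.7, 216.7]
eef_rot: [3.137, 0.609, 2.057]
wrist_force: [0.4, 0.5, -2.9]
finger_gap: 66.3
finger_force: 29.9
```

Emit:
jog_arm(
  commands=[
    {"dx": -0.47, "dy": -0.44, "dz": 0.31, "ax": 0.16, "ay": 0.25, "az": 0.27, "gripper": 1.0},
    {"dx": -0.5, "dy": -0.4, "dz": 0.3, "ax": 0.16, "ay": 0.25, "az": 0.27, "gripper": 1.0},
    {"dx": -0.54, "dy": -0.37, "dz": 0.3, "ax": 0.15, "ay": 0.25, "az": 0.27, "gripper": 1.0},
    {"dx": -0.56, "dy": -0.34, "dz": 0.28, "ax": 0.16, "ay": 0.24, "az": 0.28, "gripper": 1.0},
    {"dx": -0.51, "dy": -0.26, "dz": 0.26, "ax": 0.11, "ay": 0.25, "az": 0.3, "gripper": 1.0},
    {"dx": -0.54, "dy": -0.23, "dz": 0.25, "ax": 0.11, "ay": 0.25, "az": 0.3, "gripper": 1.0},
    {"dx": -0.56, "dy": -0.2, "dz": 0.23, "ax": 0.1, "ay": 0.25, "az": 0.29, "gripper": 1.0},
    {"dx": -0.58, "dy": -0.17, "dz": 0.2, "ax": 0.11, "ay": 0.25, "az": 0.29, "gripper": 1.0},
    {"dx": 0, "dy": 0, "dz": 0, "ax": 0, "ay": 0, "az": 0, "gripper": 1.0},
  ],
)

```text
clock: 31.35
eef_pos: [518.7, 73.0, 212.1]
eef_rot: [-3.14, 0.261, 1.618]
wrist_force: [-0.2, 0.5, -2.1]
finger_gap: 66.2
finger_force: 29.9
```

Run:
```python
from h import *; from cup import *
s,p,R=state();print(p,R.as_euler('xyz'),s["finger_gap"],"G",p-11*R.apply([0,0,1]),"want 520 78 225",s["joints"])
save("side","s5.png",(120,60,400,290),2.6)
```

```text
[518.74271407  72.97576208 212.05738019] [-3.13956653  0.26144327  1.61776653] 66.18862485766032 G [518.63147934  75.81689246 222.68355565] want 520 78 225 [ 0.19788822  0.27504072  1.57745825 -0.26531991  1.33944674  0.21889514]
```

View pics/s5.png

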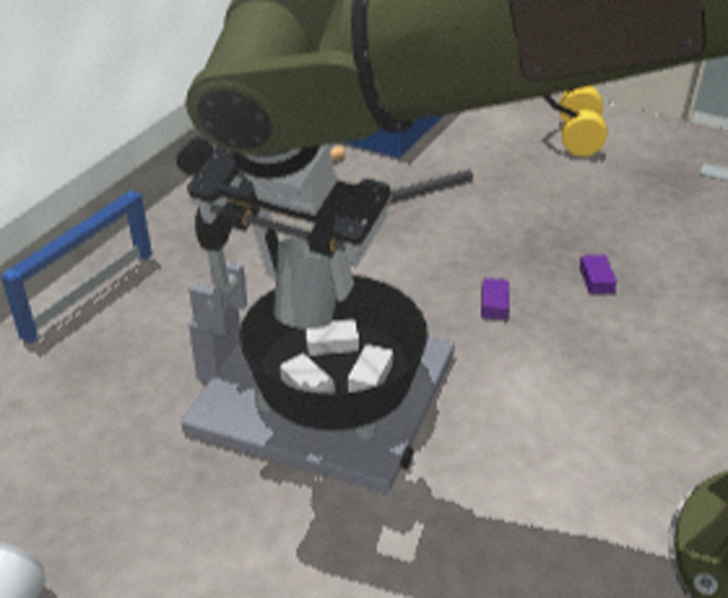

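The cup, at (300,280), is held over the bowl and all the blanks are visible inside. Now I pour.

Emit:
jog_arm(
  commands=[
    {"dx": 0.06, "dy": 0, "dz": 0.09, "ax": 0, "ay": 0.67, "az": 0, "gripper": 1.0},
    {"dx": 0.04, "dy": 0, "dz": 0.1, "ax": 0, "ay": 0.67, "az": 0, "gripper": 1.0},
    {"dx": 0.03, "dy": 0, "dz": 0.1, "ax": 0, "ay": 0.66, "az": 0, "gripper": 1.0},
    {"dx": 0.02, "dy": 0, "dz": 0.1, "ax": 0, "ay": 0.67, "az": 0, "gripper": 1.0},
    {"dx": 0.01, "dy": 0, "dz": 0.1, "ax": 0, "ay": 0.66, "az": 0, "gripper": 1.0},
    {"dx": 0.01, "dy": 0, "dz": 0.1, "ax": 0, "ay": 0.67, "az": 0, "gripper": 1.0},
  ],
)

```text
clock: 32.15
eef_pos: [518.8, 83.0, 188.9]
eef_rot: [-3.141, -0.44, 1.621]
wrist_force: [0.1, 0.9, -2.8]
finger_gap: 66.0
finger_force: 29.8
```

Emit:
jog_arm(
  commands=[
    {"dx": 0.02, "dy": 0, "dz": 0, "ax": 0, "ay": 0.5, "az": 0, "gripper": 1.0},
    {"dx": 0.02, "dy": 0, "dz": 0, "ax": 0, "ay": 0.5, "az": 0, "gripper": 1.0},
    {"dx": 0.02, "dy": 0, "dz": 0, "ax": 0, "ay": 0.5, "az": 0, "gripper": 1.0},
    {"dx": 0.02, "dy": 0, "dz": 0, "ax": 0, "ay": 0.5, "az": 0, "gripper": 1.0},
    {"dx": 0.02, "dy": 0, "dz": 0, "ax": 0, "ay": 0.4, "az": 0, "gripper": 1.0},
    {"dx": 0.02, "dy": 0, "dz": 0, "ax": 0, "ay": 0.4, "az": 0, "gripper": 1.0},
    {"dx": 0.02, "dy": 0, "dz": 0, "ax": 0, "ay": 0.4, "az": 0, "gripper": 1.0},
    {"dx": 0.02, "dy": 0, "dz": 0, "ax": 0, "ay": 0.4, "az": 0, "gripper": 1.0},
    {"dx": 0.02, "dy": 0, "dz": 0, "ax": 0, "ay": 0.4, "az": 0, "gripper": 1.0},
    {"dx": 0.02, "dy": 0, "dz": 0, "ax": 0, "ay": 0.4, "az": 0, "gripper": 1.0},
  ],
)

```text
clock: 33.4
eef_pos: [518.4, 88.4, 194.3]
eef_rot: [-3.136, -1.206, 1.617]
wrist_force: [0.7, 0.1, -3.1]
finger_gap: 66.1
finger_force: 29.8
```

Emit:
jog_arm(
  commands=[
    {"dx": 0.02, "dy": 0, "dz": 0, "ax": 0, "ay": 0.4, "az": 0, "gripper": 1.0},
    {"dx": 0.02, "dy": 0, "dz": 0, "ax": 0, "ay": 0.4, "az": 0, "gripper": 1.0},
    {"dx": 0.02, "dy": 0, "dz": 0, "ax": 0, "ay": 0.6, "az": 0, "gripper": 1.0},
    {"dx": 0.02, "dy": 0, "dz": 0, "ax": 0, "ay": 0.6, "az": 0, "gripper": 1.0},
    {"dx": 0.02, "dy": 0, "dz": 0, "ax": 0, "ay": 0.5, "az": 0, "gripper": 1.0},
    {"dx": 0, "dy": 0, "dz": 0, "ax": 0, "ay": 0, "az": 0, "gripper": 1.0},
    {"dx": 0, "dy": 0, "dz": 0, "ax": 0, "ay": 0, "az": 0, "gripper": 1.0},
    {"dx": 0, "dy": 0, "dz": 0, "ax": 0, "ay": 0, "az": 0, "gripper": 1.0},
    {"dx": 0, "dy": 0, "dz": 0, "ax": 0, "ay": 0, "az": 0, "gripper": 1.0},
  ],
)

```text
clock: 34.52
eef_pos: [518.8, 88.4, 199.8]
eef_rot: [0.02, -1.502, -1.54]
wrist_force: [0.6, -0.6, -1.2]
finger_gap: 66.3
finger_force: 29.8
```

Run:
```python
from h import *; from cup import *
s,p,R=state();print(p,R.as_euler('xyz'),s["finger_gap"],"G",p-11*R.apply([0,0,1]),R.apply([0,0,1]),s["joints"])
a=cam("side")["image"][60:290,120:400];t=cam("top");b=t["image"][120:280,150:330]
cv2.imwrite("pics/s6.png",np.hstack([cv2.resize(a,(420,400)),cv2.resize(b,(380,400))])[:,:,::-1])
```

```text
[518.78135013  88.37544174 199.8075558 ] [ 0.01966336 -1.50153364 -1.54034792] 66.25614026636538 G [519.33154613  77.41560779 199.04642241] [-0.05001782  0.99634854  0.06919395] [-0.38042796  0.73103864  1.66078813  1.29394664  1.91177029 -0.85520461]
```

View pics/s6.png

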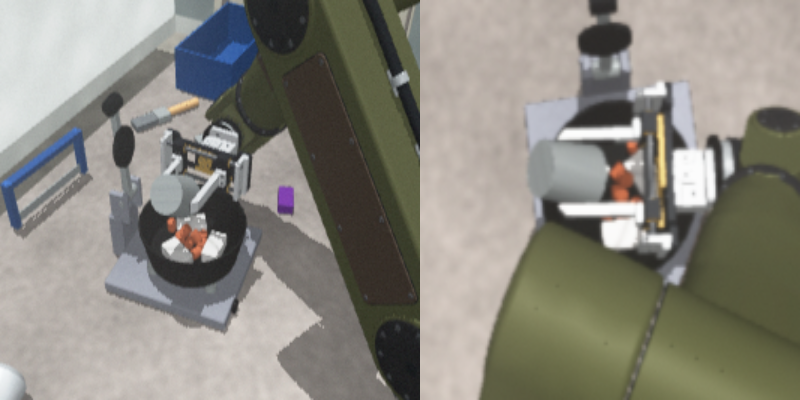

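The side view shows orange chips on the blanks in the bowl at (195,240), and the cup is inverted. I'll raise it, shake it to be sure it empties, then park it upright at its old spot, so the keeper goes down before the cup goes to the mat.

Run:
```python
from cup import *
s,p,R=state()
az=np.arctan2(293,551.5)
w=lambda G,a,b,n=1:(np.array(G)+11*ori(a,b).apply([0,0,1]),ori(a,b),1.,n)
print("S");p,R=plan([w([520,78,245],.05,94,2),w([520,78,245],.05,108,2),w([520,78,245],.05,98,1),w([520,78,245],.05,108,1)],p,R)
print("U");p,R=plan([w([520,90,245],.05,-15),],p,R)
print("B");p,R=plan([w([535,180,240],.27,-25),w([551.5,293.5,230],az,-35),w([551.5,293.5,90],az,-35)],p,R)
```

```text
S
[{"dx":0.57,"dy":0.01,"dz":0.05,"ax":0,"ay":0,"az":0,"gripper":1.0},{"dx":0.58,"dy":0.01,"dz":0.05,"ax":0,"ay":0,"az":0.01,"gripper":1.0},{"dx":0.03,"dy":0,"dz":-0.01,"ax":0,"ay":0.7,"az":0,"gripper":1.0},{"dx":0.04,"dy":0,"dz":0,"ax":0,"ay":0.7,"az":0,"gripper":1.0},{"dx":-0.03,"dy":0,"dz":0,"ax":0,"ay":-0.5,"az":0,"gripper":1.0},{"dx":-0.02,"dy":0,"dz":0,"ax":0,"ay":-0.5,"az":0,"gripper":1.0},{"dx":0.02,"dy":0,"dz":0,"ax":0,"ay":0.5,"az":0,"gripper":1.0},{"dx":0.03,"dy":0,"dz":0,"ax":0,"ay":0.5,"az":0,"gripper":1.0}]
U
[{"dx":-0.03,"dy":0,"dz":-0.01,"ax":0,"ay":-0.95,"az":0,"gripper":1.0},{"dx":-0.03,"dy":0,"dz":-0.01,"ax":0,"ay":-0.95,"az":0,"gripper":1.0},{"dx":-0.03,"dy":0,"dz":0,"ax":0,"ay":-0.95,"az":0,"gripper":1.0},{"dx":-0.03,"dy":0,"dz":0,"ax":0,"ay":-0.94,"az":0,"gripper":1.0},{"dx":-0.03,"dy":0,"dz":0.01,"ax":0,"ay":-0.95,"az":0,"gripper":1.0},{"dx":-0.02,"dy":0,"dz":0.01,"ax":0,"ay":-0.94,"az":0,"gripper":1.0},{"dx":-0.02,"dy":0,"dz":0.01,"ax":0,"ay":-0.95,"az":0,"gripper":1.0},{"dx":-0.02,"dy":0,"dz":0.02,"ax":0,"ay":-0.94,"az":0,"gripper":1.0},{"dx":-0.02,"dy":0,"dz
[... 354 characters left out ...]
5,"ax":-0.15,"ay":-0.33,"az":-0.39,"gripper":1.0},{"dx":0.69,"dy":0.23,"dz":-0.19,"ax":-0.14,"ay":-0.33,"az":-0.4,"gripper":1.0},{"dx":0.66,"dy":0.27,"dz":-0.23,"ax":-0.15,"ay":-0.34,"az":-0.39,"gripper":1.0},{"dx":0.81,"dy":0.4,"dz":-0.29,"ax":-0.21,"ay":-0.33,"az":-0.36,"gripper":1.0},{"dx":0.77,"dy":0.46,"dz":-0.33,"ax":-0.21,"ay":-0.33,"az":-0.36,"gripper":1.0},{"dx":0.72,"dy":0.51,"dz":-0.35,"ax":-0.2,"ay":-0.33,"az":-0.37,"gripper":1.0},{"dx":0.5,"dy":0,"dz":0.72,"ax":0,"ay":0,"az":0,"gripper":1.0},{"dx":0.5,"dy":0,"dz":0.72,"ax":0,"ay":0,"az":0,"gripper":1.0},{"dx":0.5,"dy":0,"dz":0.71,"ax":0,"ay":0,"az":0,"gripper":1.0},{"dx":0.51,"dy":0,"dz":0.72,"ax":0,"ay":0,"az":0,"gripper":1.0}]
```

Emit:
jog_arm(
  commands=[
    {"dx": 0.57, "dy": 0, "dz": 0.05, "ax": 0, "ay": 0, "az": 0, "gripper": 1.0},
    {"dx": 0.58, "dy": 0, "dz": 0.05, "ax": 0, "ay": 0, "az": 0, "gripper": 1.0},
    {"dx": 0.03, "dy": 0, "dz": 0, "ax": 0, "ay": 0.7, "az": 0, "gripper": 1.0},
    {"dx": 0.04, "dy": 0, "dz": 0, "ax": 0, "ay": 0.7, "az": 0, "gripper": 1.0},
    {"dx": -0.03, "dy": 0, "dz": 0, "ax": 0, "ay": -0.5, "az": 0, "gripper": 1.0},
    {"dx": -0.02, "dy": 0, "dz": 0, "ax": 0, "ay": -0.5, "az": 0, "gripper": 1.0},
    {"dx": 0.02, "dy": 0, "dz": 0, "ax": 0, "ay": 0.5, "az": 0, "gripper": 1.0},
    {"dx": 0.03, "dy": 0, "dz": 0, "ax": 0, "ay": 0.5, "az": 0, "gripper": 1.0},
    {"dx": 0, "dy": 0, "dz": 0, "ax": 0, "ay": 0, "az": 0, "gripper": 1.0},
  ],
)

```text
clock: 35.75
eef_pos: [518.6, 89.1, 247.6]
eef_rot: [-0.005, -1.256, -1.516]
wrist_force: [-0.1, 0.5, -0.9]
finger_gap: 66.4
finger_force: 29.8
```

Emit:
jog_arm(
  commands=[
    {"dx": -0.03, "dy": 0, "dz": 0, "ax": 0, "ay": -0.95, "az": 0, "gripper": 1.0},
    {"dx": -0.03, "dy": 0, "dz": 0, "ax": 0, "ay": -0.95, "az": 0, "gripper": 1.0},
    {"dx": -0.03, "dy": 0, "dz": 0, "ax": 0, "ay": -0.95, "az": 0, "gripper": 1.0},
    {"dx": -0.03, "dy": 0, "dz": 0, "ax": 0, "ay": -0.95, "az": 0, "gripper": 1.0},
    {"dx": -0.03, "dy": 0, "dz": 0.01, "ax": 0, "ay": -0.95, "az": 0, "gripper": 1.0},
    {"dx": -0.02, "dy": 0, "dz": 0.01, "ax": 0, "ay": -0.95, "az": 0, "gripper": 1.0},
    {"dx": -0.02, "dy": 0, "dz": 0.01, "ax": 0, "ay": -0.95, "az": 0, "gripper": 1.0},
    {"dx": -0.02, "dy": 0, "dz": 0.02, "ax": 0, "ay": -0.95, "az": 0, "gripper": 1.0},
    {"dx": -0.02, "dy": 0, "dz": 0.02, "ax": 0, "ay": -0.95, "az": 0, "gripper": 1.0},
    {"dx": -0.01, "dy": 0, "dz": 0.02, "ax": 0, "ay": -0.95, "az": 0, "gripper": 1.0},
  ],
)

```text
clock: 37.0
eef_pos: [519.3, 87.7, 239.1]
eef_rot: [3.136, -0.22, 1.621]
wrist_force: [0.4, -0.2, -1.7]
finger_gap: 66.2
finger_force: 29.9
```

Emit:
jog_arm(
  commands=[
    {"dx": -0.01, "dy": 0, "dz": 0.03, "ax": 0, "ay": -0.95, "az": 0, "gripper": 1.0},
    {"dx": 0, "dy": 0, "dz": 0.02, "ax": 0, "ay": -0.95, "az": 0, "gripper": 1.0},
    {"dx": 0, "dy": 0, "dz": 0.03, "ax": 0, "ay": -0.95, "az": 0, "gripper": 1.0},
    {"dx": 0, "dy": 0, "dz": 0, "ax": 0, "ay": 0, "az": 0, "gripper": 1.0},
    {"dx": 0, "dy": 0, "dz": 0, "ax": 0, "ay": 0, "az": 0, "gripper": 1.0},
  ],
)

```text
clock: 37.62
eef_pos: [518.9, 88.1, 234.8]
eef_rot: [3.14, 0.267, 1.62]
wrist_force: [0.2, -1.1, -0.2]
finger_gap: 66.4
finger_force: 29.9
```

Run:
```python
from cup import *
s,p,R=state();print(p,s["joints"],s["wrist_force"],s["finger_gap"])
az=np.arctan2(293,551.5)
w=lambda G,a,b,n=1:(np.array(G)+11*ori(a,b).apply([0,0,1]),ori(a,b),1.,n)
print("B");p,R=plan([w([535,180,240],.27,-25),w([551.5,293.5,230],az,-35),w([551.5,293.5,90],az,-35)],p,R)
```

```text
[518.91151025  88.07425444 234.81066344] [ 0.22851148  0.26492532  1.53738076 -0.26767214  1.39256655  0.23384863] [ 0.19108264 -1.07043702 -0.20398614] 66.42163750347353
B
[{"dx":0.71,"dy":0.18,"dz":-0.15,"ax":-0.14,"ay":-0.32,"az":-0.4,"gripper":1.0},{"dx":0.68,"dy":0.23,"dz":-0.19,"ax":-0.14,"ay":-0.32,"az":-0.39,"gripper":1.0},{"dx":0.65,"dy":0.29,"dz":-0.21,"ax":-0.15,"ay":-0.32,"az":-0.4,"gripper":1.0},{"dx":0.81,"dy":0.4,"dz":-0.3,"ax":-0.21,"ay":-0.33,"az":-0.36,"gripper":1.0},{"dx":0.77,"dy":0.45,"dz":-0.32,"ax":-0.21,"ay":-0.33,"az":-0.36,"gripper":1.0},{"dx":0.72,"dy":0.52,"dz":-0.35,"ax":-0.2,"ay":-0.34,"az":-0.37,"gripper":1.0},{"dx":0.5,"dy":0,"dz":0.72,"ax":0,"ay":0,"az":0,"gripper":1.0},{"dx":0.5,"dy":0,"dz":0.71,"ax":0,"ay":0,"az":0,"gripper":1.0},{"dx":0.51,"dy":0,"dz":0.72,"ax":0,"ay":0,"az":0,"gripper":1.0},{"dx":0.5,"dy":0,"dz":0.71,"ax":0,"ay":0,"az":0,"gripper":1.0}]
```

Emit:
jog_arm(
  commands=[
    {"dx": 0.71, "dy": 0.18, "dz": -0.15, "ax": -0.14, "ay": -0.32, "az": -0.4, "gripper": 1.0},
    {"dx": 0.68, "dy": 0.23, "dz": -0.19, "ax": -0.14, "ay": -0.32, "az": -0.39, "gripper": 1.0},
    {"dx": 0.65, "dy": 0.29, "dz": -0.21, "ax": -0.15, "ay": -0.32, "az": -0.4, "gripper": 1.0},
    {"dx": 0.81, "dy": 0.4, "dz": -0.3, "ax": -0.21, "ay": -0.33, "az": -0.36, "gripper": 1.0},
    {"dx": 0.77, "dy": 0.45, "dz": -0.32, "ax": -0.21, "ay": -0.33, "az": -0.36, "gripper": 1.0},
    {"dx": 0.72, "dy": 0.52, "dz": -0.35, "ax": -0.2, "ay": -0.34, "az": -0.37, "gripper": 1.0},
    {"dx": 0.5, "dy": 0, "dz": 0.72, "ax": 0, "ay": 0, "az": 0, "gripper": 1.0},
    {"dx": 0.5, "dy": 0, "dz": 0.71, "ax": 0, "ay": 0, "az": 0, "gripper": 1.0},
    {"dx": 0.51, "dy": 0, "dz": 0.72, "ax": 0, "ay": 0, "az": 0, "gripper": 1.0},
    {"dx": 0, "dy": 0, "dz": 0, "ax": 0, "ay": 0, "az": 0, "gripper": 1.0},
  ],
)

```text
clock: 38.88
eef_pos: [553.9, 286.1, 112.8]
eef_rot: [-3.133, 0.612, 2.063]
wrist_force: [0.2, 0.1, -1.0]
finger_gap: 66.1
finger_force: 29.9
```

Run:
```python
from h import *; from cup import *
s,p,R=state();print(p,s["wrist_force"],s["finger_gap"])
a=cam("side")["image"][140:340,110:340];t=cam("top");b=t["image"][140:260,180:310]
cv2.imwrite("pics/s7.png",np.hstack([cv2.resize(a,(400,400),interpolation=2),cv2.resize(b,(400,400),interpolation=2)])[:,:,::-1])
az=np.arctan2(293,551.5)
w=lambda G,a,b,n=1:(np.array(G)+11*ori(a,b).apply([0,0,1]),ori(a,b),1.,n)
plan([w([551.5,293.5,49.5],az,-35)],p,R)
```

```text
[553.87781407 286.11876065 112.7559096 ] [ 0.22871524  0.11400617 -0.9539851 ] 66.12028865264897
[{"dx":0.53,"dy":0.02,"dz":0.73,"ax":-0.02,"ay":0,"az":0.01,"gripper":1.0},{"dx":0.53,"dy":0.02,"dz":0.73,"ax":-0.02,"ay":0.01,"az":0.01,"gripper":1.0}]
```

View pics/s7.png

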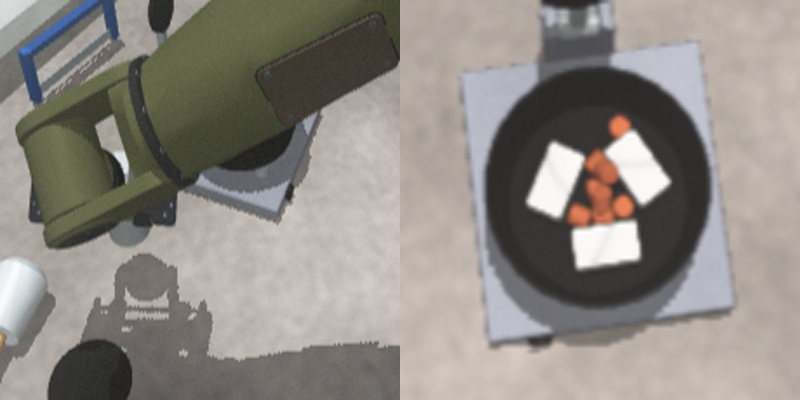

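The bowl view on the right shows three flat blanks with all visible chips inside, at (597–625,126–215). Nothing is spilled around it. Lowering the cup to its parking spot.

Emit:
jog_arm(
  commands=[
    {"dx": 0.53, "dy": 0.02, "dz": 0.73, "ax": -0.02, "ay": 0, "az": 0, "gripper": 1.0},
    {"dx": 0.4, "dy": 0.02, "dz": 0.58, "ax": -0.02, "ay": 0, "az": 0, "gripper": 1.0},
    {"dx": 0.13, "dy": 0, "dz": 0.17, "ax": 0, "ay": 0, "az": 0, "gripper": 1.0},
    {"dx": 0, "dy": 0, "dz": 0, "ax": 0, "ay": 0, "az": 0, "gripper": 1.0},
    {"dx": 0, "dy": 0, "dz": 0, "ax": 0, "ay": 0, "az": 0, "gripper": 1.0},
  ],
)

```text
clock: 39.6
eef_pos: [555.9, 289.5, 43.6]
eef_rot: [3.135, 0.613, 2.06]
wrist_force: [-0.6, 0.6, -1.2]
finger_gap: 66.6
finger_force: 29.9
```

Emit:
jog_arm(
  commands=[
    {"dx": 0.05, "dy": 0, "dz": 0.07, "ax": 0, "ay": 0, "az": 0, "gripper": 1.0},
    {"dx": 0, "dy": 0, "dz": 0, "ax": 0, "ay": 0, "az": 0, "gripper": 1.0},
    {"dx": 0, "dy": 0, "dz": 0, "ax": 0, "ay": 0, "az": 0, "gripper": 1.0},
  ],
)

```text
clock: 39.98
eef_pos: [555.9, 289.5, 39.6]
eef_rot: [3.135, 0.613, 2.06]
wrist_force: [-0.3, 0.5, 6.5]
finger_gap: 66.0
finger_force: 29.7
```

Contact shows as 6.5 N upward at the same height it was lifted from. I'll release and back out along the tool axis.

Emit:
jog_arm(
  commands=[
    {"dx": 0, "dy": 0, "dz": 0, "ax": 0, "ay": 0, "az": 0, "gripper": 0.0},
    {"dx": 0, "dy": 0, "dz": 0, "ax": 0, "ay": 0, "az": 0, "gripper": 0.0},
    {"dx": 0, "dy": 0, "dz": 0, "ax": 0, "ay": 0, "az": 0, "gripper": 0.0},
    {"dx": 0, "dy": 0, "dz": -0.6, "ax": 0, "ay": 0, "az": 0, "gripper": 0.0},
    {"dx": 0, "dy": 0, "dz": -0.8, "ax": 0, "ay": 0, "az": 0, "gripper": 0.0},
    {"dx": 0, "dy": 0, "dz": -1, "ax": 0, "ay": 0, "az": 0, "gripper": 0.0},
    {"dx": -0.4, "dy": 0, "dz": -1, "ax": 0, "ay": 0, "az": 0, "gripper": 0.0},
    {"dx": -0.6, "dy": 0, "dz": -0.8, "ax": 0, "ay": 0, "az": 0, "gripper": 0.0},
    {"dx": -0.6, "dy": 0, "dz": -0.8, "ax": 0, "ay": 0, "az": 0, "gripper": 0.0},
  ],
)

```text
clock: 41.1
eef_pos: [524.7, 344.1, 240.0]
eef_rot: [3.138, 0.613, 2.062]
wrist_force: [-0.1, -1.4, -0.4]
finger_gap: 94.0
finger_force: 0.0
```

Run:
```python
from fit import *; from cup import *
s,p,R=state();print(p,s["joints"])
sd=cam("side");t=cam("top")
print("keeper up? orange outside:",[(b[0].round(),b[1]) for b in blobs(mask(t["image"],"orange"),3,3000)],[(b[0].round(),b[1]) for b in blobs(mask(sd["image"],"orange"),3,3000)])
a=sd["image"][140:340,110:340];b=t["image"][90:290,110:310]
cv2.imwrite("pics/s8.png",np.hstack([cv2.resize(a,(400,400),interpolation=2),cv2.resize(b,(400,400),interpolation=2)])[:,:,::-1])
# keeper grasp at handle: tool down yaw .13, with handle at last known place
x=np.array([np.cos(.132),np.sin(.132),0]);H=np.array([656.2,38.1,125.])
h=np.array([684.8,45.1,293.3])
plan([([h[0]-30,150,400],down(.132),.35),([*h[:2],380],down(.132),.35),(h+[0,0,-9],None,.35,4)])
```

```text
[524.7455108  344.13611444 240.0071185 ] [ 0.75579242  0.5596511   1.20388876 -0.58980826  1.55866848  0.32562763]
keeper up? orange outside: [(array([106.,  26.]), np.int32(301)), (array([247.,  14.]), np.int32(8)), (array([255.,  14.]), np.int32(11)), (array([264.,  14.]), np.int32(7)), (array([252.,  18.]), np.int32(3)), (array([256.,  18.]), np.int32(5)), (array([250.,  29.]), np.int32(4)), (array([251., 177.]), np.int32(28)), (array([245., 198.]), np.int32(202))] [(array([251., 202.]), np.int32(51))]
[{"dx":-0.58,"dy":0.05,"dz":0.01,"ax":0.28,"ay":0.19,"az":0.89,"gripper":0.35},{"dx":-0.57,"dy":0.14,"dz":-0.01,"ax":0.28,"ay":0.19,"az":0.89,"gripper":0.35},{"dx":-0.54,"dy":0.22,"dz":-0.04,"ax":0.28,"ay":0.19,"az":0.89,"gripper":0.35},{"dx":-0.5,"dy":0.3,"dz":-0.07,"ax":0.28,"ay":0.19,"az":0.89,"gripper":0.35},{"dx":-0.44,"dy":0.37,"dz":-0.1,"ax":0.28,"ay":0.19,"az":0.89,"gripper":0.35},{"dx":-0.38,"dy":0.43,"dz":-0.13,"ax":0.29,"ay":0.19,"az":0.89,"gripper":0.35},{"dx":-0.3,"dy":0.47,"dz":-0.17,"ax":0.28,"ay":0.19,"az":0.89,"gripper":0.35},{"dx":-0.22,"dy":0.51,"dz":-0.2,"ax":0.28,"ay":0.19,"az":0.89,"gripper":0.35},{"dx":-0.13,"dy":0.52,"dz":-0.23,"ax":0.29,"ay":0.18,"az":0.89,"gripper":0.35},{"dx":-0.04,"dy":0.52,"dz":-0.26,"ax":0.28,"ay":0.19,"az":0.88,"gripper":0.35}]
[{"dx":0.04,"dy":0.51,"dz":-0.29,"ax":0.29,"ay":0.18,"az":0.89,"gripper":0.35},{"dx":0.13,"dy":0.48,"dz":-0.32,"ax":0.28,"ay":0.19,"az":0.88,"gripper":0.35},{"dx":0.13,"dy":0.9,"dz":0.17,"ax":0,"ay":0,"az":0,"gripper":0.35},{"dx":0.13,"dy":0.9,"dz":0.17,"ax":0,"ay":0,"az":0,"gripper":0.35},{"dx":0.14,"dy":0.9,"dz":0.17,"ax":0,"ay":0,"az":0,"gripper":0.35},{"dx":0,"dy":0,"dz":0.6,"ax":0,"ay":0,"az":0,"gripper":0.35},{"dx":0,"dy":0,"dz":0.6,"ax":0,"ay":0,"az":0,"gripper":0.35},{"dx":0,"dy":0,"dz":0.59,"ax":0,"ay":0,"az":0,"gripper":0.35},{"dx":0,"dy":0,"dz":0.6,"ax":0,"ay":0,"az":0,"gripper":0.35}]
```

View pics/s8.png

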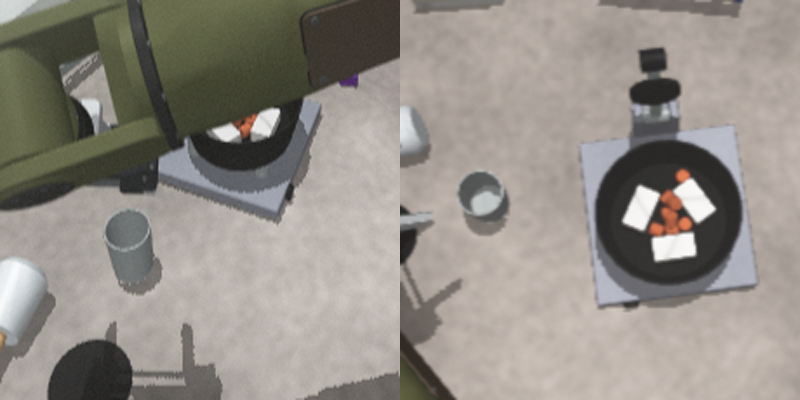

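The top view shows the cup upright and empty at (483,197). The blanks and chips are all in the bowl and the keeper is still up. Now I go to the handle.

Emit:
jog_arm(
  commands=[
    {"dx": -0.58, "dy": 0.05, "dz": 0.01, "ax": 0.28, "ay": 0.19, "az": 0.89, "gripper": 0.35},
    {"dx": -0.57, "dy": 0.14, "dz": -0.01, "ax": 0.28, "ay": 0.19, "az": 0.89, "gripper": 0.35},
    {"dx": -0.54, "dy": 0.22, "dz": -0.04, "ax": 0.28, "ay": 0.19, "az": 0.89, "gripper": 0.35},
    {"dx": -0.5, "dy": 0.3, "dz": -0.07, "ax": 0.28, "ay": 0.19, "az": 0.89, "gripper": 0.35},
    {"dx": -0.44, "dy": 0.37, "dz": -0.1, "ax": 0.28, "ay": 0.19, "az": 0.89, "gripper": 0.35},
    {"dx": -0.38, "dy": 0.43, "dz": -0.13, "ax": 0.29, "ay": 0.19, "az": 0.89, "gripper": 0.35},
    {"dx": -0.3, "dy": 0.47, "dz": -0.17, "ax": 0.28, "ay": 0.19, "az": 0.89, "gripper": 0.35},
    {"dx": -0.22, "dy": 0.51, "dz": -0.2, "ax": 0.28, "ay": 0.19, "az": 0.89, "gripper": 0.35},
    {"dx": -0.13, "dy": 0.52, "dz": -0.23, "ax": 0.29, "ay": 0.18, "az": 0.89, "gripper": 0.35},
    {"dx": -0.04, "dy": 0.52, "dz": -0.26, "ax": 0.28, "ay": 0.19, "az": 0.88, "gripper": 0.35},
  ],
)

```text
clock: 42.45
eef_pos: [633.8, 181.9, 368.4]
eef_rot: [3.053, 0.085, 0.433]
wrist_force: [0.4, 1.1, 0.0]
finger_gap: 61.1
finger_force: 0.0
```

Emit:
jog_arm(
  commands=[
    {"dx": 0.04, "dy": 0.51, "dz": -0.29, "ax": 0.29, "ay": 0.18, "az": 0.89, "gripper": 0.35},
    {"dx": 0.13, "dy": 0.48, "dz": -0.32, "ax": 0.28, "ay": 0.19, "az": 0.88, "gripper": 0.35},
    {"dx": 0, "dy": 0, "dz": 0, "ax": 0, "ay": 0, "az": 0, "gripper": 0.35},
  ],
)

```text
clock: 42.82
eef_pos: [655.3, 148.4, 395.9]
eef_rot: [3.137, 0.005, 0.129]
wrist_force: [0.1, 0.4, 0.7]
finger_gap: 61.2
finger_force: 0.0
```

Run:
```python
from cup import *
s,p,R=state();print(p,R.as_euler('xyz'),s["joints"],s["finger_gap"])
h=np.array([684.8,45.1,293.3])
plan([([*h[:2],385],down(.132),.35),(h+[0,0,-9],None,.35,4)])
```

```text
[655.3430015  148.41973175 395.87930648] [3.13739382 0.00477921 0.12941203] [ 0.16978979  0.5739081   0.72433708 -0.0041617   1.84829     1.61003386] 61.195150401082635
[{"dx":0.13,"dy":0.89,"dz":0.09,"ax":0.01,"ay":0.01,"az":0,"gripper":0.35},{"dx":0.13,"dy":0.88,"dz":0.09,"ax":0.01,"ay":0.01,"az":-0.01,"gripper":0.35},{"dx":0.14,"dy":0.89,"dz":0.1,"ax":0,"ay":0.01,"az":0,"gripper":0.35},{"dx":0,"dy":0,"dz":0.63,"ax":0,"ay":0,"az":0,"gripper":0.35},{"dx":0,"dy":0,"dz":0.63,"ax":0,"ay":0,"az":0,"gripper":0.35},{"dx":0,"dy":0,"dz":0.63,"ax":0,"ay":0,"az":0,"gripper":0.35},{"dx":0,"dy":-0.01,"dz":0.62,"ax":0,"ay":0,"az":0,"gripper":0.35}]
```

Emit:
jog_arm(
  commands=[
    {"dx": 0.13, "dy": 0.89, "dz": 0.09, "ax": 0.01, "ay": 0.01, "az": 0, "gripper": 0.35},
    {"dx": 0.13, "dy": 0.88, "dz": 0.09, "ax": 0.01, "ay": 0.01, "az": 0, "gripper": 0.35},
    {"dx": 0.14, "dy": 0.89, "dz": 0.1, "ax": 0, "ay": 0.01, "az": 0, "gripper": 0.35},
    {"dx": 0, "dy": 0, "dz": 0, "ax": 0, "ay": 0, "az": 0, "gripper": 0.35},
    {"dx": 0, "dy": 0, "dz": 0.63, "ax": 0, "ay": 0, "az": 0, "gripper": 0.35},
    {"dx": 0, "dy": 0, "dz": 0.63, "ax": 0, "ay": 0, "az": 0, "gripper": 0.35},
    {"dx": 0, "dy": 0, "dz": 0.63, "ax": 0, "ay": 0, "az": 0, "gripper": 0.35},
    {"dx": 0, "dy": 0, "dz": 0.6, "ax": 0, "ay": 0, "az": 0, "gripper": 0.35},
    {"dx": 0, "dy": 0, "dz": 0, "ax": 0, "ay": 0, "az": 0, "gripper": 0.35},
  ],
)

```text
clock: 43.95
eef_pos: [683.8, 48.1, 283.0]
eef_rot: [3.141, 0.005, 0.135]
wrist_force: [-0.3, -0.0, -0.3]
finger_gap: 60.9
finger_force: 0.0
```

Emit:
jog_arm(
  commands=[
    {"dx": 0, "dy": 0, "dz": 0, "ax": 0, "ay": 0, "az": 0, "gripper": 1.0},
    {"dx": 0, "dy": 0, "dz": 0, "ax": 0, "ay": 0, "az": 0, "gripper": 1.0},
    {"dx": 0, "dy": 0, "dz": 0, "ax": 0, "ay": 0, "az": 0, "gripper": 1.0},
    {"dx": 0, "dy": 0, "dz": 0, "ax": 0, "ay": 0, "az": 0, "gripper": 1.0},
    {"dx": 0, "dy": 0, "dz": 0, "ax": 0, "ay": 0, "az": 0, "gripper": 1.0},
  ],
  squeeze=15,
)

```text
clock: 44.58
eef_pos: [684.9, 45.5, 285.7]
eef_rot: [3.139, -0.001, 0.132]
wrist_force: [1.6, -5.0, 1.7]
finger_gap: 32.0
finger_force: 15.0
```

Run:
```python
from cup import *
s,p,R=state();print(p,s["wrist_force"],s["finger_gap"])
x=np.array([np.cos(.132),np.sin(.132),0]);H=np.array([656.2,38.1,125.])
h=lambda a:H-x*170*np.cos(a)+np.array([0,0,170*np.sin(a)])
g=p+[0,0,11]-h(1.737);print("off",g)
wp=[(p+h(a)-h(1.737),None,1.) for a in np.linspace(1.737,0,13)[1:]]
plan(wp,p,R)
```

```text
[684.90881635  45.50187732 285.73179393] [ 1.59870593 -5.04805284  1.69585624] 32.008578034003534
off [0.82876206 3.70018572 4.07440503]
[{"dx":-0.61,"dy":0,"dz":-0.06,"ax":0,"ay":0,"az":0,"gripper":1.0},{"dx":-0.62,"dy":0,"dz":0.03,"ax":0,"ay":0,"az":0,"gripper":1.0},{"dx":-0.6,"dy":0,"dz":0.12,"ax":0,"ay":0,"az":0,"gripper":1.0},{"dx":-0.58,"dy":0,"dz":0.21,"ax":0,"ay":0,"az":0,"gripper":1.0},{"dx":-0.54,"dy":0,"dz":0.28,"ax":0,"ay":0,"az":0,"gripper":1.0},{"dx":-0.5,"dy":0,"dz":0.36,"ax":0,"ay":0,"az":0,"gripper":1.0},{"dx":-0.44,"dy":0,"dz":0.43,"ax":0,"ay":0,"az":0,"gripper":1.0},{"dx":-0.37,"dy":0,"dz":0.49,"ax":0,"ay":0,"az":0,"gripper":1.0},{"dx":-0.3,"dy":0,"dz":0.54,"ax":0,"ay":0,"az":0,"gripper":1.0},{"dx":-0.22,"dy":-0.01,"dz":0.57,"ax":0,"ay":0,"az":0,"gripper":1.0}]
[{"dx":-0.13,"dy":0,"dz":0.6,"ax":0,"ay":0,"az":0,"gripper":1.0},{"dx":-0.05,"dy":0,"dz":0.62,"ax":0,"ay":0,"az":0,"gripper":1.0}]
```

Emit:
jog_arm(
  commands=[
    {"dx": -0.61, "dy": 0.01, "dz": -0.06, "ax": 0, "ay": 0, "az": 0, "gripper": 1.0},
    {"dx": -0.62, "dy": 0.01, "dz": 0.03, "ax": 0, "ay": 0, "az": 0, "gripper": 1.0},
    {"dx": -0.6, "dy": 0.01, "dz": 0.12, "ax": 0, "ay": 0, "az": 0, "gripper": 1.0},
    {"dx": -0.58, "dy": 0.01, "dz": 0.21, "ax": 0, "ay": 0, "az": 0, "gripper": 1.0},
    {"dx": -0.54, "dy": 0.01, "dz": 0.28, "ax": 0, "ay": 0, "az": 0, "gripper": 1.0},
    {"dx": -0.5, "dy": 0.01, "dz": 0.36, "ax": 0, "ay": 0, "az": 0, "gripper": 1.0},
    {"dx": -0.44, "dy": 0.01, "dz": 0.43, "ax": 0, "ay": 0, "az": 0, "gripper": 1.0},
    {"dx": -0.37, "dy": 0, "dz": 0.49, "ax": 0, "ay": 0, "az": 0, "gripper": 1.0},
    {"dx": -0.3, "dy": 0, "dz": 0.54, "ax": 0, "ay": 0, "az": 0, "gripper": 1.0},
    {"dx": -0.22, "dy": 0, "dz": 0.57, "ax": 0, "ay": 0, "az": 0, "gripper": 1.0},
  ],
)

```text
clock: 45.82
eef_pos: [495.6, 17.8, 166.7]
eef_rot: [3.139, -0.002, 0.133]
wrist_force: [4.2, -5.2, 0.9]
finger_gap: 32.3
finger_force: 15.0
```

Emit:
jog_arm(
  commands=[
    {"dx": -0.13, "dy": 0, "dz": 0.6, "ax": 0, "ay": 0, "az": 0, "gripper": 1.0},
    {"dx": -0.05, "dy": 0, "dz": 0.45, "ax": 0, "ay": 0, "az": 0, "gripper": 1.0},
    {"dx": 0, "dy": 0, "dz": 0, "ax": 0, "ay": 0, "az": 0, "gripper": 1.0},
    {"dx": 0, "dy": 0, "dz": 0, "ax": 0, "ay": 0, "az": 0, "gripper": 1.0},
  ],
)

```text
clock: 46.32
eef_pos: [488.3, 16.8, 124.3]
eef_rot: [3.14, 0.001, 0.133]
wrist_force: [0.5, -5.6, -4.7]
finger_gap: 31.9
finger_force: 15.0
```

Emit:
jog_arm(
  commands=[
    {"dx": 0, "dy": 0, "dz": 0.1, "ax": 0, "ay": 0, "az": 0, "gripper": 1.0},
    {"dx": 0, "dy": 0, "dz": 0.07, "ax": 0, "ay": 0, "az": 0, "gripper": 1.0},
    {"dx": 0, "dy": 0, "dz": 0, "ax": 0, "ay": 0, "az": 0, "gripper": 1.0},
  ],
)

```text
clock: 46.7
eef_pos: [489.1, 16.8, 119.1]
eef_rot: [3.139, -0.002, 0.133]
wrist_force: [-3.7, -4.5, 11.3]
finger_gap: 31.8
finger_force: 15.0
```

Emit:
jog_arm(
  commands=[
    {"dx": 0, "dy": 0, "dz": 0.05, "ax": 0, "ay": 0, "az": 0, "gripper": 1.0},
    {"dx": 0, "dy": 0, "dz": 0, "ax": 0, "ay": 0, "az": 0, "gripper": 1.0},
  ],
)

```text
clock: 46.95
eef_pos: [489.6, 16.9, 117.8]
eef_rot: [3.139, -0.004, 0.133]
wrist_force: [-2.5, -3.1, 17.5]
finger_gap: 32.1
finger_force: 15.0
```

The force rose to 17.5 N at level height, so the keeper is on its stop. Releasing and lifting.

Emit:
jog_arm(
  commands=[
    {"dx": 0, "dy": 0, "dz": 0, "ax": 0, "ay": 0, "az": 0, "gripper": 0.35},
    {"dx": 0, "dy": 0, "dz": 0, "ax": 0, "ay": 0, "az": 0, "gripper": 0.35},
    {"dx": 0, "dy": 0, "dz": 0, "ax": 0, "ay": 0, "az": 0, "gripper": 0.35},
    {"dx": 0, "dy": 0, "dz": -0.6, "ax": 0, "ay": 0, "az": 0, "gripper": 0.35},
    {"dx": 0, "dy": 0, "dz": -0.9, "ax": 0, "ay": 0, "az": 0, "gripper": 0.35},
    {"dx": 0, "dy": 0, "dz": -1, "ax": 0, "ay": 0, "az": 0, "gripper": 0.35},
    {"dx": 0, "dy": -0.5, "dz": -0.8, "ax": 0, "ay": 0, "az": 0, "gripper": 0.1},
    {"dx": -0.5, "dy": -1, "dz": -0.3, "ax": 0, "ay": 0, "az": -0.9, "gripper": 0.0},
    {"dx": -0.8, "dy": -0.8, "dz": 0, "ax": 0, "ay": 0, "az": -0.9, "gripper": 0.0},
    {"dx": -0.8, "dy": -0.5, "dz": 0, "ax": 0, "ay": 0, "az": -0.9, "gripper": 0.0},
  ],
)

```text
clock: 48.2
eef_pos: [382.0, 101.0, 259.4]
eef_rot: [3.141, 0.001, 0.61]
wrist_force: [0.4, -0.7, 0.1]
finger_gap: 93.4
finger_force: 0.0
```

Run:
```python
from fit import *; from cup import *; from kin import *
s,p,R=state();print(p,s["joints"])
sd=cam("side");t=cam("top")
print("cup",edgefit([t["image"]],[t],[(34,75)],(552,292)),edgefit([sd["image"]],[sd],[(34,75)],(552,292)))
a=sd["image"][130:330,150:350];b=t["image"][100:270,130:300]
cv2.imwrite("pics/s9.png",np.hstack([cv2.resize(a,(400,400),interpolation=2),cv2.resize(b,(400,400),interpolation=2)])[:,:,::-1])
# IK for mat place with several az
q=np.array([.6,.7,1.4,-.3,1.1,0.3])
for az in(.49,.8,1.1,1.3,1.5):
    for G in([551.5,293.5,60],[500.6,454.6,60],[500.6,454.6,150]):
        Rk=ori(az,-35);qq,e=ik(np.array(G)+11*Rk.apply([0,0,1]),Rk,q);print(az,G,qq.round(2),round(e,4))
```

```text
[381.95919619 101.02997166 259.36513785] [ 1.66259749e-01 -9.21111187e-02  1.84578829e+00 -6.79252771e-04
  1.38855805e+00  1.12685078e+00]
cup (array([551.55890831, 292.81185928]), np.float64(154.89495849609375)) (array([550.784027  , 297.62407199]), np.float64(90.2476806640625))
0.49 [551.5, 293.5, 60] [ 0.66  0.73  1.4  -0.65  1.21  0.47] 0.0
0.49 [500.6, 454.6, 60] [ 0.88  0.9   1.09 -0.56  1.44  0.55] 0.0
0.49 [500.6, 454.6, 150] [ 0.88  0.8   1.04 -0.56  1.56  0.47] 0.0
0.8 [551.5, 293.5, 60] [ 0.66  0.65  1.55 -0.74  1.    0.29] 0.0
0.8 [500.6, 454.6, 60] [ 0.9   0.81  1.26 -0.65  1.22  0.37] 0.0
0.8 [500.6, 454.6, 150] [ 0.9   0.7   1.21 -0.63  1.35  0.28] 0.0
1.1 [551.5, 293.5, 60] [ 0.64  0.57  1.67 -0.82  0.78  0.1 ] 0.0
1.1 [500.6, 454.6, 60] [ 0.89  0.72  1.41 -0.73  1.01  0.19] 0.0
1.1 [500.6, 454.6, 150] [ 0.89  0.61  1.36 -0.67  1.13  0.08] 0.0
1.3 [551.5, 293.5, 60] [ 0.61  0.53  1.75 -0.85  0.63 -0.04] 0.0
1.3 [500.6, 454.6, 60] [ 0.88  0.67  1.5  -0.77  0.85  0.06] 0.0
1.3 [500.6, 454.6, 150] [ 0.88  0.55  1.46 -0.68  0.98 -0.07] 0.0
1.5 [551.5, 293.5, 60] [ 0.57  0.49  1.81 -0.84  0.48 -0.24] 0.0
1.5 [500.6, 454.6, 60] [ 0.85  0.63  1.58 -0.79  0.7  -0.09] 0.0
1.5 [500.6, 454.6, 150] [ 0.85  0.5   1.54 -0.67  0.83 -0.25] 0.0
```

View pics/s9.png

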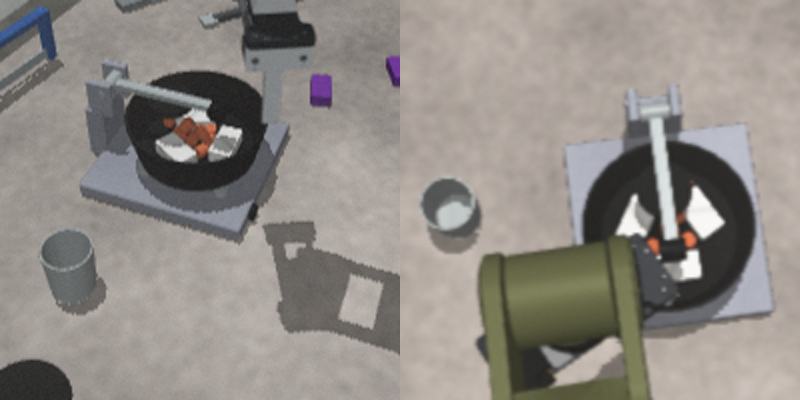

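The keeper is down across the bowl, with the handle at (672,248) in the right view, and the cup is at (450,208). I'll check the bar's level numerically and plan a vertical grasp of the cup.

Run:
```python
from fit import *; from cup import *
t=cam("top");sd=cam("side")
print("barend",tri(t,(244.75,201.2),sd,(254.5,182)), "level: z~131 at dist 154")
print("mallet",[plane(t,np.array(q)/1.5,40).round() for q in((185,225),(185,250),(137,222),(137,255),(70,267))])
c=[551.5,293]
plan([([*c,200],down(.2),0.),([*c,34],None,0.,5)])
```

```text
barend (array([502.71271855,  19.48140331, 128.48401086]), np.float64(0.8373190686583464)) level: z~131 at dist 154
mallet [array([670., 386.,  40.]), array([619., 382.,  40.]), array([675., 481.,  40.]), array([607., 476.,  40.]), array([580., 604.,  40.])]
[{"dx":0.88,"dy":-0.23,"dz":0.21,"ax":0,"ay":0,"az":0.33,"gripper":0.0},{"dx":0.87,"dy":-0.28,"dz":0.21,"ax":0,"ay":0,"az":0.33,"gripper":0.0},{"dx":0.85,"dy":-0.33,"dz":0.22,"ax":0,"ay":0,"az":0.33,"gripper":0.0},{"dx":0.83,"dy":-0.37,"dz":0.21,"ax":0,"ay":0,"az":0.33,"gripper":0.0},{"dx":0.81,"dy":-0.42,"dz":0.22,"ax":0,"ay":0,"az":0.33,"gripper":0.0},{"dx":0.79,"dy":-0.47,"dz":0.21,"ax":0,"ay":0,"az":0.33,"gripper":0.0},{"dx":0.76,"dy":-0.51,"dz":0.22,"ax":0,"ay":0,"az":0.33,"gripper":0.0},{"dx":0,"dy":0,"dz":0.83,"ax":0,"ay":0,"az":0,"gripper":0.0},{"dx":0,"dy":0,"dz":0.83,"ax":0,"ay":0,"az":0,"gripper":0.0},{"dx":0,"dy":0,"dz":0.83,"ax":0,"ay":0,"az":0,"gripper":0.0}]
[{"dx":0,"dy":0,"dz":0.83,"ax":0,"ay":0,"az":0,"gripper":0.0},{"dx":0,"dy":-0.01,"dz":0.83,"ax":0,"ay":0,"az":0,"gripper":0.0}]
```

Emit:
jog_arm(
  commands=[
    {"dx": 0.88, "dy": -0.23, "dz": 0.21, "ax": 0, "ay": 0, "az": 0.33, "gripper": 0.0},
    {"dx": 0.87, "dy": -0.28, "dz": 0.21, "ax": 0, "ay": 0, "az": 0.33, "gripper": 0.0},
    {"dx": 0.85, "dy": -0.33, "dz": 0.22, "ax": 0, "ay": 0, "az": 0.33, "gripper": 0.0},
    {"dx": 0.83, "dy": -0.37, "dz": 0.21, "ax": 0, "ay": 0, "az": 0.33, "gripper": 0.0},
    {"dx": 0.81, "dy": -0.42, "dz": 0.22, "ax": 0, "ay": 0, "az": 0.33, "gripper": 0.0},
    {"dx": 0.79, "dy": -0.47, "dz": 0.21, "ax": 0, "ay": 0, "az": 0.33, "gripper": 0.0},
    {"dx": 0.76, "dy": -0.51, "dz": 0.22, "ax": 0, "ay": 0, "az": 0.33, "gripper": 0.0},
    {"dx": 0, "dy": 0, "dz": 0, "ax": 0, "ay": 0, "az": 0, "gripper": 0.0},
    {"dx": 0, "dy": 0, "dz": 0.83, "ax": 0, "ay": 0, "az": 0, "gripper": 0.0},
    {"dx": 0, "dy": 0, "dz": 0.83, "ax": 0, "ay": 0, "az": 0, "gripper": 0.0},
  ],
)

```text
clock: 49.65
eef_pos: [551.5, 292.1, 131.9]
eef_rot: [3.141, 0.0, 0.199]
wrist_force: [0.1, -1.1, -0.7]
finger_gap: 94.4
finger_force: 0.0
```

Emit:
jog_arm(
  commands=[
    {"dx": 0, "dy": 0, "dz": 0.83, "ax": 0, "ay": 0, "az": 0, "gripper": 0.0},
    {"dx": 0, "dy": 0, "dz": 0.83, "ax": 0, "ay": 0, "az": 0, "gripper": 0.0},
    {"dx": 0, "dy": 0, "dz": 0.83, "ax": 0, "ay": 0, "az": 0, "gripper": 0.0},
    {"dx": 0, "dy": 0, "dz": 0, "ax": 0, "ay": 0, "az": 0, "gripper": 0.0},
    {"dx": 0, "dy": 0, "dz": 0, "ax": 0, "ay": 0, "az": 0, "gripper": 1.0},
    {"dx": 0, "dy": 0, "dz": 0, "ax": 0, "ay": 0, "az": 0, "gripper": 1.0},
    {"dx": 0, "dy": 0, "dz": 0, "ax": 0, "ay": 0, "az": 0, "gripper": 1.0},
    {"dx": 0, "dy": 0, "dz": 0, "ax": 0, "ay": 0, "az": 0, "gripper": 1.0},
  ],
  squeeze=25,
)

```text
clock: 50.65
eef_pos: [551.6, 293.0, 34.4]
eef_rot: [3.141, -0.001, 0.201]
wrist_force: [-0.5, 0.7, 7.7]
finger_gap: 67.8
finger_force: 25.0
```

Run:
```python
from cup import *
s,p,R=state();print(p,R.as_euler('xyz'),s["finger_gap"],s["wrist_force"])
m=np.array([500.6,454.6])
off=p[:2]-np.array([551.5,293]); print(off)
q=m  # cup centred between pads along y; keep x offset
q=m+np.array([off[0],0])
plan([(p+[0,0,60],None,1.),([*q,p[2]+60],None,1.),([*q,p[2]+12],None,1.)],p,R)
```

```text
[551.62095122 293.03608374  34.37555269] [ 3.14120268e+00 -1.37111032e-03  2.00771571e-01] 67.76330006182279 [-0.53602938  0.72905175  7.73170034]
[0.12095122 0.03608374]
[{"dx":0,"dy":0,"dz":-0.75,"ax":0,"ay":0,"az":0,"gripper":1.0},{"dx":0,"dy":0,"dz":-0.75,"ax":0,"ay":0,"az":0,"gripper":1.0},{"dx":-0.09,"dy":-0.84,"dz":0,"ax":0,"ay":0,"az":0,"gripper":1.0},{"dx":-0.09,"dy":-0.84,"dz":0,"ax":0,"ay":0,"az":0,"gripper":1.0},{"dx":-0.09,"dy":-0.84,"dz":0,"ax":0,"ay":0,"az":0,"gripper":1.0},{"dx":-0.08,"dy":-0.85,"dz":0,"ax":0,"ay":0,"az":0,"gripper":1.0},{"dx":-0.09,"dy":-0.84,"dz":0,"ax":0,"ay":0,"az":0,"gripper":1.0},{"dx":0,"dy":0,"dz":0.6,"ax":0,"ay":0,"az":0,"gripper":1.0},{"dx":0,"dy":0,"dz":0.6,"ax":0,"ay":0,"az":0,"gripper":1.0}]
```

Emit:
jog_arm(
  commands=[
    {"dx": 0, "dy": 0, "dz": -0.75, "ax": 0, "ay": 0, "az": 0, "gripper": 1.0},
    {"dx": 0, "dy": 0, "dz": -0.75, "ax": 0, "ay": 0, "az": 0, "gripper": 1.0},
    {"dx": -0.09, "dy": -0.84, "dz": 0, "ax": 0, "ay": 0, "az": 0, "gripper": 1.0},
    {"dx": -0.09, "dy": -0.84, "dz": 0, "ax": 0, "ay": 0, "az": 0, "gripper": 1.0},
    {"dx": -0.09, "dy": -0.84, "dz": 0, "ax": 0, "ay": 0, "az": 0, "gripper": 1.0},
    {"dx": -0.08, "dy": -0.85, "dz": 0, "ax": 0, "ay": 0, "az": 0, "gripper": 1.0},
    {"dx": -0.09, "dy": -0.84, "dz": 0, "ax": 0, "ay": 0, "az": 0, "gripper": 1.0},
    {"dx": 0, "dy": 0, "dz": 0.6, "ax": 0, "ay": 0, "az": 0, "gripper": 1.0},
    {"dx": 0, "dy": 0, "dz": 0.6, "ax": 0, "ay": 0, "az": 0, "gripper": 1.0},
    {"dx": 0, "dy": 0, "dz": 0, "ax": 0, "ay": 0, "az": 0, "gripper": 1.0},
  ],
)

```text
clock: 51.9
eef_pos: [499.4, 453.5, 43.2]
eef_rot: [3.139, 0.004, 0.201]
wrist_force: [0.8, -0.7, -1.2]
finger_gap: 67.7
finger_force: 25.0
```

Emit:
jog_arm(
  commands=[
    {"dx": 0.03, "dy": -0.02, "dz": 0.07, "ax": 0, "ay": 0, "az": 0, "gripper": 1.0},
    {"dx": 0, "dy": 0, "dz": 0.04, "ax": 0, "ay": 0, "az": 0, "gripper": 1.0},
    {"dx": 0, "dy": 0, "dz": 0, "ax": 0, "ay": 0, "az": 0, "gripper": 1.0},
    {"dx": 0, "dy": 0, "dz": 0, "ax": 0, "ay": 0, "az": 0, "gripper": 1.0},
  ],
)

```text
clock: 52.4
eef_pos: [501.4, 455.3, 41.2]
eef_rot: [3.141, -0.0, 0.201]
wrist_force: [-0.8, -0.0, -1.5]
finger_gap: 67.8
finger_force: 25.0
```

Emit:
jog_arm(
  commands=[
    {"dx": 0, "dy": 0, "dz": 0.06, "ax": 0, "ay": 0, "az": 0, "gripper": 1.0},
    {"dx": 0, "dy": 0, "dz": 0, "ax": 0, "ay": 0, "az": 0, "gripper": 1.0},
    {"dx": 0, "dy": 0, "dz": 0, "ax": 0, "ay": 0, "az": 0, "gripper": 1.0},
  ],
)

```text
clock: 52.78
eef_pos: [501.4, 455.3, 38.5]
eef_rot: [3.141, 0.0, 0.201]
wrist_force: [-0.3, 1.5, 0.9]
finger_gap: 67.8
finger_force: 25.0
```

Emit:
jog_arm(
  commands=[
    {"dx": 0, "dy": 0, "dz": 0, "ax": 0, "ay": 0, "az": 0, "gripper": 0.0},
    {"dx": 0, "dy": 0, "dz": 0, "ax": 0, "ay": 0, "az": 0, "gripper": 0.0},
    {"dx": 0, "dy": 0, "dz": 0, "ax": 0, "ay": 0, "az": 0, "gripper": 0.0},
    {"dx": 0, "dy": 0, "dz": -0.5, "ax": 0, "ay": 0, "az": 0, "gripper": 0.0},
    {"dx": 0, "dy": 0, "dz": -1, "ax": 0, "ay": 0, "az": 0, "gripper": 0.0},
    {"dx": 0, "dy": 0, "dz": -1, "ax": 0, "ay": 0, "az": 0, "gripper": 0.0},
    {"dx": 0, "dy": 0, "dz": -1, "ax": 0, "ay": 0, "az": 0, "gripper": 0.0},
    {"dx": -0.9, "dy": 0.4, "dz": -0.3, "ax": 0, "ay": 0, "az": 0, "gripper": 0.0},
    {"dx": -0.9, "dy": 0.4, "dz": 0, "ax": 0, "ay": 0, "az": 0, "gripper": 0.0},
    {"dx": -0.9, "dy": 0.4, "dz": 0, "ax": 0, "ay": 0, "az": 0, "gripper": 0.0},
  ],
)

```text
clock: 54.02
eef_pos: [404.2, 386.1, 192.1]
eef_rot: [-3.141, -0.001, 0.201]
wrist_force: [0.8, 0.8, 1.2]
finger_gap: 94.0
finger_force: 0.0
```

Run:
```python
from fit import *; from cup import *
sd=cam("side");t=cam("top");s,p,R=state();print(p)
print("cup",edgefit([t["image"]],[t],[(34,79)],(501,455)),edgefit([sd["image"]],[sd],[(34,79)],(501,455)))
a=sd["image"];b=t["image"]
cv2.imwrite("pics/fin.png",np.vstack([cv2.resize(a[100:384,50:400],(700,300)),cv2.resize(b[60:290,20:450],(700,300))])[:,:,::-1])
```

```text
[403.11050575 385.6427421  192.36430904]
cup (array([502.99130915, 454.64177572]), np.float64(144.1530303955078)) (array([500.49528252, 458.87111386]), np.float64(127.07441711425781))
```

View pics/fin.png

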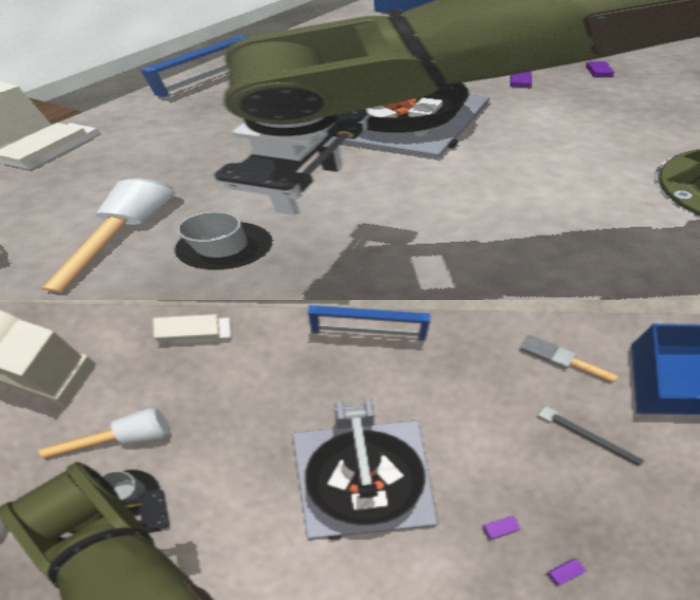

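The cup stands upright and centred on the mat at (212,236). The keeper is down, the blanks and chips are in the bowl, and the mallet and chisel are untouched.

```bash
python3 -c "
from cell import job
print(job.sign_off())"
```

```text
the job is handed in; nothing more can be done
None
```

The job is handed in: the three blanks and every chip I could see are in the bowl, none spilled; the keeper is fully down, the empty cup stands upright on the mat, and the mallet and chisel were left alone.

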